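Set the drip watering for today's pots

ROBOT

A 6-joint arm with a two-finger parallel gripper is mounted at the origin on the work surface. World frame = base frame: x ahead of the robot, y to its left, z up, the work surface at z = 0. Lengths are in m, angles in degrees, forces in N, time in s.
With the tool pointing down it reaches from about 0.3 to 0.75 m from the base axis. Payload 8.5 kg.
Tool frame: the origin (TCP) lies on the mounting face of the last link; the fingertips stand 173 mm ahead of it and the grasp point (between the pads) lies 155 mm ahead of it (env.tips_ahead is the distance from the TCP to the fingertips, in m); x points along the fingers, z is the direction in which the jaws open and shut, and the axes are right-handed (so a half turn about x gives the same grasp; the last joint's range is limited). The gripper opens to 85 mm and grips with 20 to 120 N. Pads are 22 mm wide; open, the fingers measure 114 mm over their backs; the gripper's body (76 mm by 85 mm) begins 54 mm behind the grasp point. The pads swing forward as they close: fully open they stand 13 mm farther back than shut.
Start: joints at [-12.336, 21.807, 74.336, -0, 83.858, -12.336], TCP at [0.55, 0, 0.405] pointing down, gripper open.
Joint ranges: [-178.18, 178.18], [-50.72, 133.34], [12.68, 142.11], [-81.47, 261.47], [9.98, 163.14], [-165.26, 165.26]. Speed limits (degrees/s): [136.94, 136.94, 180, 180, 180, 180].

INTERFACE

Orientations are given as a 3x3 rotation matrix whose columns are the frame's x, y, z axes.
In Python, from rig import env, optics gives the robot as it stands.
- The arm moves only by the shell command python3 -m inch 'ROWS' [FORCE]. ROWS is JSON, a list of rows, each a list of 3 entries, a list of its own where there are three numbers: the closure, from -1 (fully open) to 1 (shut), then the shift along the tool's x, y, z in units of 30 mm (1.0 is 30 mm), then the turn about the tool's x in units of 5 degrees (1.0 is 5 degrees). In form: [[hand, [x, y, z], yaw], ...]. A call has exactly 8 rows; each row shifts and turns the commanded pose from where the row before left it, along the tool's axes as they then stand; what a row does not reach is not made up. A row lasts 1/12 s, in which the tool goes at most 41.7 mm and 7.16 degrees, less where a joint would pass 70% of its speed; a pose out of reach is approached as far as the arm can. A call is refused whole if a number of a shift passes 1 or a number of a turn 1, either way. A call with a gripper value outside its range is refused whole. The fingers move at their own pace and stop on an object; FORCE is the grip in N (left out, the last holds). Time passes only in rows, so rows that do not move let the fingers close, or fill a call up. It gives the time, the measured TCP pose, the force and the opening at its end, in the units of the state.
- env.observe(): the state, without advancing time (a new reading comes with each control period).
- optics.get_image(name): name is "scene" or "side" or "wrist"; returns the picture (384x512x3 uint8, red, green, blue); there is no depth.
- optics.camera_params(name): a dict with "fx", "fy", "cx", "cy" (pixels), "k1" (the pictures are not rectified: a ray, as slopes to the right and down, at radius r is drawn at 1 + k1 r^2 times it, then the intrinsics apply), "xyz" and "rotation" of the camera in the world. Camera axes: x right, y down, z forward; pixel columns grow to the right and rows downward; lengths in m; the calibration is good to about 2 mm. A picture is of the moment at which its call begins: read the wrist's pose just before it. camera_params takes no time and is no camera call; for the wrist camera it gives the pose at the moment of the call.
- env.close_job(): hands the job in, once; it reports no verdict.
The state is a dict: "time_s": time; "q": joint angles; "qvel": joint speeds; "joint_efforts": joint torques, N m; "position": TCP position; "tool_rot": TCP orientation; "ft_force": force on the tool from outside, world axes, zero at the start; "wrist_torque": the same for the moment, N m; "grip_width": finger opening in m.
Only numpy, scipy, OpenCV 4.12 (cv2) and the standard library are available. Lean on these libraries where they do the work, as an engineer would, in place of code of your own. Each camera call takes 0.05 s, during which the arm holds its last target.

TASK

First turn the watering timer's dial back to off (the red dot). With it off, sort what lies about: stand every terracotta pot upright on the floor of the aluminium tray and put every wooden plant marker into the wooden box. When all is sorted, turn the dial clockwise one click from off for each pot in the tray and let go of it; leave the cloche, the mister and the trowel where they are.

Things in the scene. Friction and masses are not known exactly. Their poses are not given: they have to be found in the camera images.
- tray: shallow open aluminium seed tray, fixed to the table; outside 328 mm along its x, 168 mm along its y, 30 mm high, walls and floor 4 mm thick. Origin: centre of its underside, on the table; z up. It has room for four pots in one row along x (75 mm apart)
- box: open wooden box for the plant markers, fixed to the table; outside 150 mm along its x, 206 mm along its y, 45 mm high, walls and floor 8 mm thick. Origin: centre of its underside, on the table; z up
- timer: grey watering timer, fixed to the table, 124 x 124 x 45 mm, with the dial on top at its centre. Origin: centre of its underside; z up. Round the dial lie the marks of its six positions, 30 degrees apart: a red dot (off) at 75 degrees to the left of the timer's x axis, then going clockwise rows of 1, 2, 3, 4 and 5 small white dots, the last 75 degrees to the right of the x axis
- dial (a joint): angle of the dial (rad), growing clockwise as seen from above: 0 at off, where it meets a stop, then one click every 30 degrees (0.5236 rad) up to 5 clicks (2.618), where it meets the other stop. Sprung detents: passing from one position to the next takes up to about 0.08 N m, and a dial let go between two positions snaps by itself to the nearer one. It cannot turn freely past the stops
- dial_grip (a point): black dial on the timer: a disc of 54 mm with an upright grip bar, 52 mm long, 14 mm wide, its top 86 mm above the table. The point lies on the turning axis inside the bar, 72 mm above the table; its x axis runs along the bar towards the end with the white pointer line, z up. The bar is gripped across its width (along y) from above and rotated about the vertical
- potA_mid (a point): small empty terracotta pot, 58 mm high, open at the top, standing upright; foot 47 mm across, body widening to 55 mm, upper 19.5 mm a straight collar 62 mm across; wall 5 mm; about 0.13 kg. The point is its centre, half-way up; z up its axis
- potB_mid (a point): small empty terracotta pot, 58 mm high, open at the top, standing upright; foot 47 mm across, body widening to 55 mm, upper 19.5 mm a straight collar 62 mm across; wall 5 mm; about 0.13 kg. The point is its centre, half-way up; z up its axis. May be absent
- potC_mid (a point): small empty terracotta pot, 58 mm high, open at the top, standing upright; foot 47 mm across, body widening to 55 mm, upper 19.5 mm a straight collar 62 mm across; wall 5 mm; about 0.13 kg. The point is its centre, half-way up; z up its axis. May be absent
- potD_mid (a point): small empty terracotta pot, 58 mm high, open at the top, standing upright; foot 47 mm across, body widening to 55 mm, upper 19.5 mm a straight collar 62 mm across; wall 5 mm; about 0.13 kg. The point is its centre, half-way up; z up its axis. May be absent
- markerA_mid (a point): wooden plant marker, a flat bar lying on the table, 100 x 24 x 14 mm with one end painted green; about 0.03 kg. The point is its centre; x along its length, with the green end at -x, y across its 24 mm width. May be absent
- markerB_mid (a point): wooden plant marker, a flat bar lying on the table, 100 x 24 x 14 mm with one end painted green; about 0.03 kg. The point is its centre; x along its length, with the green end at -x, y across its 24 mm width. May be absent
- markerC_mid (a point): wooden plant marker, a flat bar lying on the table, 100 x 24 x 14 mm with one end painted green; about 0.03 kg. The point is its centre; x along its length, with the green end at -x, y across its 24 mm width. May be absent
- cloche_mid (a point): glass cloche, a bell 110 mm across and 163 mm high, to be left alone. The point is on its axis 75 mm above the table
- mister_mid (a point): green plastic plant mister with a white head, 76 mm across and 169 mm high, to be left alone. The point is on its axis 80 mm above the table
- trowel_mid (a point): trowel with steel blade and dark wooden grip, lying along its y, about 265 mm long, 67 mm wide and 26 mm high, to be left alone. The point lies at the neck between grip and blade, 12 mm above the table
Things that resemble listed ones, but are neither listed nor needed, are in the scene too. Leave any white or yellow look-alike of the part that bears potA_mid alone.

How it is judged:
By the outcome, as a careful person would: the job done as asked, in the order asked, and still so for the second after the job is handed in, with the robot touching nothing.
Of potB, potC, potD only 1 to 3 are there at a start; the rules pass over those that are not, and their reading is None.
Of markerA, markerB, markerC only 2 to 3 are there at a start; the rules pass over those that are not, and their reading is None.
At some moment in a run one of potA, potB, potC, potD, markerA, markerB, markerC may be knocked a few centimetres aside while the robot is not near it.
It also fails if it takes over 210 s, if anything falls off the work surface, if the arm or the gripper's body presses on something with over 40 N, if the wrist force passes 120 N, or if a joint passes its speed limit or range.

## Working session

There is one attempt and no reset: what is moved stays moved. The work goes in short steps, Python scripts to look and compute and a shell command to move; the robot and the scene stay as the last step left them, time stands still between calls to the robot, and variables do not carry over. Pictures are saved under pics/ and viewed, and the job is handed in when it is done.

```bash
ls; mkdir -p pics
python3 - <<'E'
from rig import env, optics
import cv2
print(env.observe())
for n in ("scene","side","wrist"):
    p=optics.camera_params(n); print(n,p)
    cv2.imwrite(f"pics/{n}0.png",optics.get_image(n)[:,:,::-1])
E
```

```text
pics
{'time_s': 0.0, 'q': array([-1.23354910e+01,  2.18386690e+01,  7.43857913e+01,  6.55843606e-04,
        8.38573727e+01, -1.23379448e+01]), 'qvel': array([-0.0145791 , -0.08464677, -0.0934964 ,  0.05861534, -0.02104742,
        0.07195122]), 'joint_efforts': array([-1.00240642e-03, -4.48466885e+01, -2.31285810e+01, -2.87182611e-04,
        4.73836102e-03,  1.77242771e-05]), 'position': array([5.49941673e-01, 1.41866384e-05, 4.04127246e-01]), 'tool_rot': array([[-1.39285035e-03, -4.13741795e-05,  9.99999029e-01],
       [ 3.16244274e-04,  9.99999949e-01,  4.18146989e-05],
       [-9.99998980e-01,  3.16302209e-04, -1.39283720e-03]]), 'ft_force': array([0.11020049, 0.35688353, 0.35152652]), 'wrist_torque': array([0.01535716, 0.03293544, 0.01619499]), 'grip_width': 0.08549102881593987}
scene {'fx': 376.52410866949015, 'fy': 376.52410866949015, 'cx': 258.6175679095824, 'cy': 190.78441526973438, 'k1': 0.01450409858922016, 'xyz': array([1.10408614, 0.27898158, 1.06913652]), 'rotation': array([[-0.49352166,  0.72242861, -0.48428636],
       [ 0.86961856,  0.40082803, -0.2882715 ],
       [-0.01414003, -0.56341264, -0.82605463]])}
side {'fx': 377.320079928187, 'fy': 377.320079928187, 'cx': 251.08443834859582, 'cy': 190.22663220779575, 'k1': -0.09943803013481572, 'xyz': array([ 0.45449213, -0.99965826,  0.71504527]), 'rotation': array([[ 0.99631076, -0.05201689,  0.06825764],
       [-0.08570246, -0.56167239,  0.82290899],
       [-0.00446673, -0.82572293, -0.56405823]])}
wrist {'fx': 297.2789831291918, 'fy': 297.2789831291918, 'cx': 260.6250217552804, 'cy': 194.29853933754927, 'k1': -0.007744120609663989, 'xyz': array([0.55029754, 0.08243408, 0.37245673]), 'rotation': array([[ 9.99999747e-01,  4.93072610e-04, -5.12202328e-04],
       [ 3.02816714e-04, -9.47206211e-01, -3.20624862e-01],
       [-6.43252563e-04,  3.20624626e-01, -9.47206121e-01]])}
```

View pics/scene0.png

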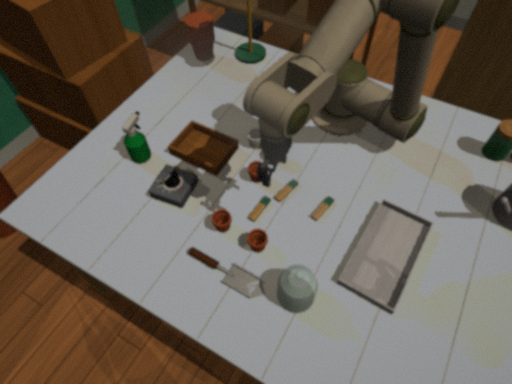

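View pics/side0.png

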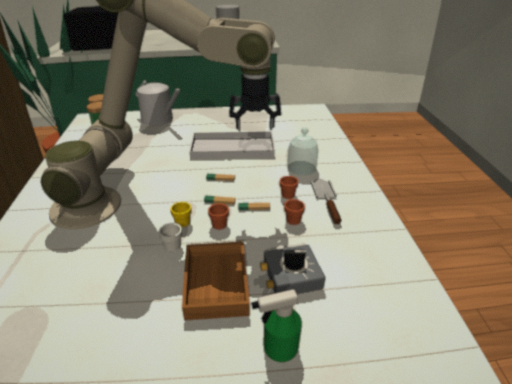

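View pics/wrist0.png

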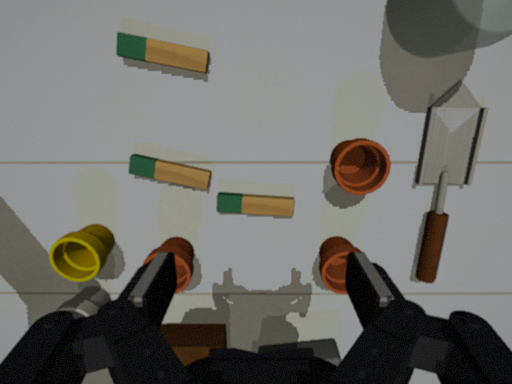

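```bash
cat > h.py <<'E'
import numpy as np, cv2
from rig import env, optics
def ray(p,u,v):
    d=np.array([(u-p['cx'])/p['fx'],(v-p['cy'])/p['fy']]); s=d.copy()
    for _ in range(20): s=d/(1+p['k1']*(s@s))
    r=p['rotation']@np.array([s[0],s[1],1.0]); return np.array(p['xyz']),r
def unproj(p,u,v,z):
    o,r=ray(p,u,v); return o+r*(z-o[2])/r[2]
def proj(p,X):
    c=np.array(p['rotation']).T@(np.asarray(X,float)-p['xyz']); s=c[:2]/c[2]; s=s*(1+p['k1']*(s@s))
    return p['fx']*s[0]+p['cx'],p['fy']*s[1]+p['cy']
def tri(obs):
    A=np.zeros((3,3));b=np.zeros(3)
    for p,u,v in obs:
        o,r=ray(p,u,v); r=r/np.linalg.norm(r); M=np.eye(3)-np.outer(r,r); A+=M;b+=M@o
    return np.linalg.solve(A,b)
def snap(name,tag,crop=None,scale=1):
    p=optics.camera_params(name); im=optics.get_image(name)[:,:,::-1].copy()
    cv2.imwrite(f"pics/{tag}_raw.png",im)
    show(im,tag,crop,scale); return p,im
def show(im,tag,crop=None,scale=1):
    if crop:
        x0,y0,x1,y1=crop
        im=cv2.resize(im[y0:y1,x0:x1],None,fx=scale,fy=scale,interpolation=cv2.INTER_CUBIC)
        for x in range(-(-x0//10)*10,x1,10):
            cv2.putText(im,str(x),(int((x-x0)*scale),8),0,.3,(255,255,0),1); cv2.line(im,(int((x-x0)*scale),9),(int((x-x0)*scale),14),(255,255,0),1)
        for y in range(-(-y0//10)*10,y1,10):
            cv2.putText(im,str(y),(0,int((y-y0)*scale)+3),0,.3,(255,255,0),1)
    cv2.imwrite(f"pics/{tag}.png",im)
def st():
    s=env.observe(); R=s['tool_rot']
    print('t',round(s['time_s'],2),'pos',np.round(s['position'],4),'tip z',round(s['position'][2]-.173,4),'toolz ang',round(np.degrees(np.arctan2(R[1,2],R[0,2])),2),'tilt',np.round(np.degrees(R[:2,0]),2),'F',np.round(s['ft_force'],1),'w',round(s['grip_width'],4),'q6',np.round(s['q'][[0,5]],1))
    return s
def plan(x,y,ztip=None,ang=None,gz=None):
    """needed shifts in tool axes; ang = world angle of tool z (jaw axis)"""
    s=env.observe(); R=s['tool_rot']; z=s['position'][2] if ztip is None else ztip+.173
    d=R.T@(np.array([x,y,z])-s['position'])
    t=''
    if ang is not None:
        a=np.degrees(np.arctan2(R[1,2],R[0,2])); e=(a-ang+90)%180-90; t=f' yaw total {e/5:.2f} units'
    print('shift units x,y,z',np.round(d/.03,2),t)
E
python3 - <<'E'
from h import *
im=cv2.imread('pics/scene0.png'); show(im,'s1',(140,110,260,210),6)
im=cv2.imread('pics/side0.png'); show(im,'d1',(170,160,350,310),4.4)
show(im,'d2',(255,240,335,300),9)
E
```

```text
(no output)
```

View pics/s1.png

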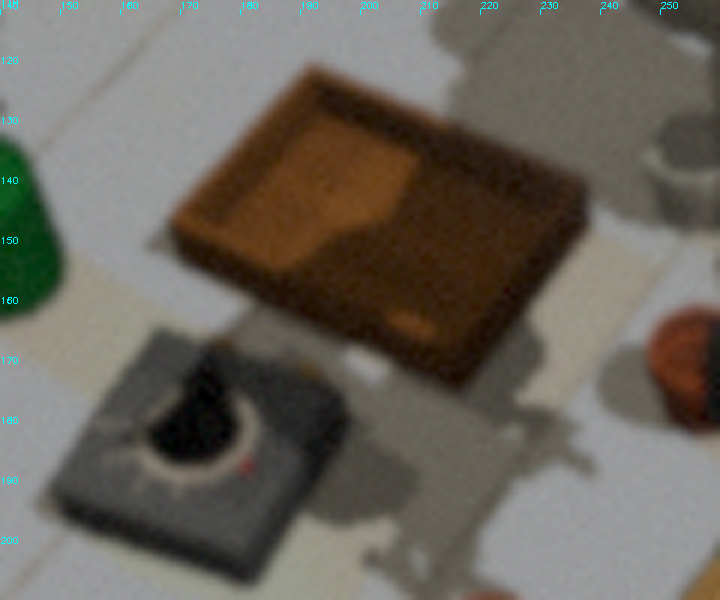

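View pics/d1.png

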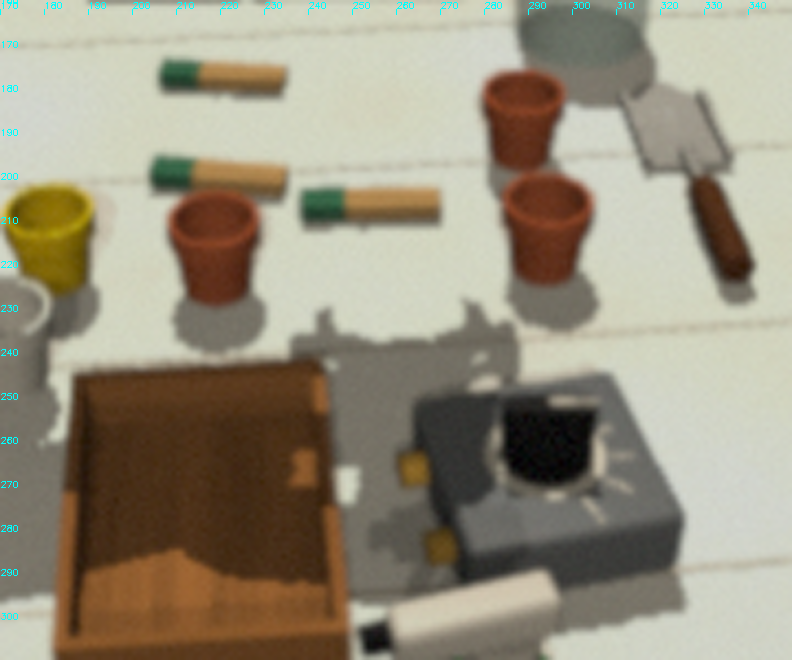

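View pics/d2.png

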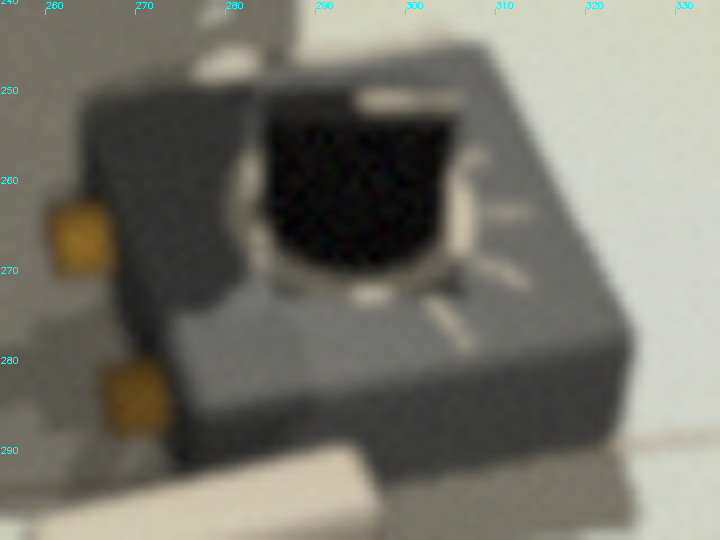

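Run:
```python
from h import *
S=optics.camera_params('scene');D=optics.camera_params('side');W=optics.camera_params('wrist')
print('timer corners scene z.045',[np.round(unproj(S,*c,.045)[:2],3) for c in [(167,166),(197,178),(180,204),(149,191)]])
print('timer corners side',[np.round(unproj(D,*c,.045)[:2],3) for c in [(265,251),(308,245),(324,277),(275,284)]])
print('box scene z.045',[np.round(unproj(S,*c,.045)[:2],3) for c in [(192,121),(237,140),(215,173),(169,147)]])
print('box side',[np.round(unproj(D,*c,.045)[:2],3) for c in [(187,246),(243,243),(248,303),(184,306)]])
print('pots side rim c',[np.round(unproj(D,*c,.058)[:2],3) for c in [(218.5,208),(289,181),(294,205)]])
print('pots scene rim',[np.round(unproj(S,*c,.058)[:2],3) for c in [(221,217),(257,237)]])
print('markers wrist',[np.round(unproj(W,*c,.014)[:2],3) for c in [(117,40),(208,61),(130,162),(210,180),(218,200),(294,208)]])
print('tray scene .03',[np.round(unproj(S,*c,.03)[:2],3) for c in [(382,203),(432,228),(391,307),(338,279)]])
print('tray side .03',[np.round(unproj(D,*c,.03)[:2],3) for c in [(192,135),(272,134),(274,156),(190,157)]])
print('cloche',unproj(S,297,287,.08)[:2], 'mister',unproj(S,138,140,.06)[:2])
```

```text
timer corners scene z.045 [array([ 0.567, -0.407]), array([ 0.559, -0.286]), array([ 0.672, -0.275]), array([ 0.68 , -0.395])]
timer corners side [array([ 0.547, -0.299]), array([ 0.661, -0.288]), array([ 0.676, -0.401]), array([ 0.558, -0.411])]
box scene z.045 [array([ 0.348, -0.456]), array([ 0.348, -0.257]), array([ 0.512, -0.245]), array([ 0.494, -0.454])]
box side [array([ 0.347, -0.263]), array([ 0.494, -0.264]), array([ 0.491, -0.461]), array([ 0.35 , -0.457])]
pots side rim c [array([ 0.432, -0.123]), array([ 0.659, -0.   ]), array([ 0.652, -0.129])]
pots scene rim [array([ 0.654, -0.127]), array([0.66 , 0.005])]
markers wrist [array([0.394, 0.138]), array([0.492, 0.117]), array([0.389, 0.003]), array([ 0.487, -0.02 ]), array([ 0.496, -0.047]), array([ 0.593, -0.058])]
tray scene .03 [array([0.342, 0.29 ]), array([0.356, 0.455]), array([0.654, 0.424]), array([0.651, 0.267])]
tray side .03 [array([0.329, 0.425]), array([0.659, 0.402]), array([0.641, 0.216]), array([0.33 , 0.239])]
cloche [0.74752424 0.17978725] mister [ 0.53063795 -0.56052696]
```

```bash
python3 -m inch '[[-1,[0,-1,0],0],[-1,[0,-1,0],0],[-1,[0,-1,0],0],[-1,[0,-1,0],0],[-1,[0,-1,0],0],[-1,[0,-1,0],0],[-1,[0,-1,0],0],[-1,[0,-1,0],0]]'
python3 - <<'E'
from h import *
st(); p,im=snap('wrist','w1'); snap('scene','sc1'); show(im,'w1')
E
```

```text
time_s: 0.82
position: [0.5497, -0.2415, 0.4045]
tool_rot: [[-0.001, 0.0, 1.0], [0.0, 1.0, -0.0], [-1.0, 0.0, -0.001]]
ft_force: [0.5, 1.0, -0.3]
grip_width: 0.0854
t 0.82 pos [ 0.5497 -0.2415  0.4045] tip z 0.2315 toolz ang -0.01 tilt [-0.03  0.02] F [ 0.5  1.  -0.3] w 0.0854 q6 [-35. -35.]
```

View pics/w1.png

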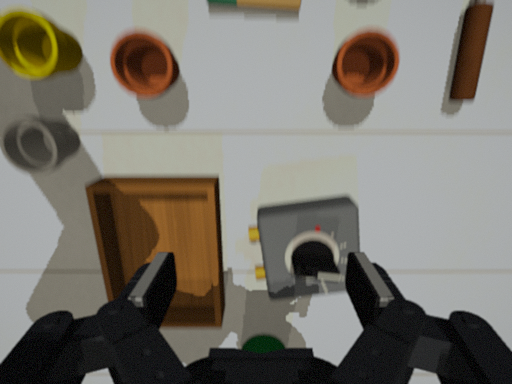

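```bash
python3 -m inch '[[-1,[0.5,0,0.6],0],[-1,[0.5,0,0.6],0],[-1,[0.5,0,0.6],0],[-1,[0.5,0,0.6],0],[-1,[0,-0.5,0],0],[-1,[0,-0.5,0],0],[-1,[0,0,0],0],[-1,[0,0,0],0]]'
python3 - <<'E'
from h import *
st(); p,im=snap('wrist','w2'); show(im,'w2',(150,150,350,300),4)
print(p['xyz'],p['rotation'])
E
```

```text
time_s: 1.58
position: [0.6214, -0.271, 0.3455]
tool_rot: [[0.001, 0.002, 1.0], [-0.001, 1.0, -0.002], [-1.0, -0.001, 0.001]]
ft_force: [0.6, 1.5, 0.7]
grip_width: 0.0855
t 1.58 pos [ 0.6214 -0.271   0.3455] tip z 0.1725 toolz ang -0.1 tilt [ 0.05 -0.03] F [0.6 1.5 0.7] w 0.0855 q6 [-33.5 -33.4]
[ 0.62191449 -0.18856146  0.31368653] [[ 9.99997921e-01 -1.82181292e-03  9.16464015e-04]
 [-1.43062456e-03 -9.46947118e-01 -3.21386229e-01]
 [ 1.45334854e-03  3.21384249e-01 -9.46947756e-01]]
```

View pics/w2.png

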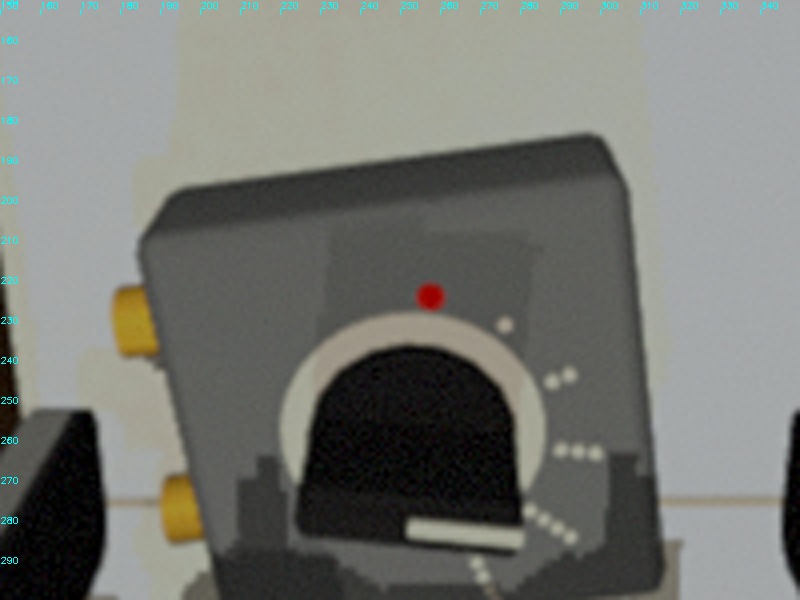

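Run:
```python
from h import *
W=optics.camera_params('wrist')
def u(c,z): return np.round(unproj(W,*c,z)[:2],4)
cs=[u(c,.045) for c in [(185,210),(303,194)]]; print(cs)
b=[u(c,.086) for c in [(224,283),(279,287),(251,281),(280,284.5)]]; print(b, (b[0]+b[1])/2)
a=b[3]-b[2]; print(np.degrees(np.arctan2(a[1],a[0])))
for c in [(255.5,223.5),(274,231),(286,245),(288,262),(279,278)]: 
  print(u(c,.0455))
# ring ellipse centre
print(u((252,258),.046))
```

```text
[array([ 0.5487, -0.2952]), array([ 0.6627, -0.2789])]
[array([ 0.5891, -0.3496]), array([ 0.6388, -0.354 ]), array([ 0.6135, -0.3476]), array([ 0.6396, -0.3513])] [ 0.61395 -0.3518 ]
-8.06862621947151
[ 0.6172 -0.3094]
[ 0.6355 -0.3176]
[ 0.6479 -0.3332]
[ 0.6505 -0.353 ]
[ 0.6416 -0.3723]
[ 0.6133 -0.3479]
```

```bash
python3 -m inch '[[-1,[0,-0.85,-0.1],0],[-1,[0,-0.85,-0.1],0],[-1,[0,-0.85,-0.1],0],[-1,[0,0,0],1],[-1,[0,0,0],1],[-1,[0,0,0],1],[-1,[0,0,0],1],[-1,[0,0,0],1]]'; python3 -m inch '[[-1,[0,0,0],1],[-1,[0,0,0],1],[-1,[0,0,0],1],[-1,[0,0,0],1],[-1,[0,0,0],1],[-1,[0,0,0],1],[-1,[0,0,0],1],[-1,[0,0,0],1]]'; python3 -m inch '[[-1,[0,0,0],1],[-1,[0,0,0],1],[-1,[0,0,0],1],[-1,[0,0,0],1],[-1,[0,0,0],1],[-1,[0,0,0],1],[-1,[0,0,0],0.6],[-1,[0,0,0],0]]'
python3 - <<'E'
from h import *
st(); p,im=snap('wrist','w3'); plan(.6135,-.3476,.056,82)
E
```

```text
time_s: 2.3
position: [0.6126, -0.346, 0.3457]
tool_rot: [[0.001, 0.427, 0.904], [-0.0, 0.904, -0.427], [-1.0, -0.0, 0.001]]
ft_force: [-0.8, -1.0, 0.0]
grip_width: 0.0853
time_s: 2.97
position: [0.6127, -0.3459, 0.3458]
tool_rot: [[0.001, 0.908, 0.419], [-0.001, 0.419, -0.908], [-1.0, 0.001, 0.001]]
ft_force: [-0.3, -0.5, -0.2]
grip_width: 0.0854
time_s: 3.63
position: [0.6127, -0.346, 0.3457]
tool_rot: [[0.001, 0.99, -0.141], [-0.0, -0.141, -0.99], [-1.0, 0.001, 0.0]]
ft_force: [-0.3, -0.2, 0.2]
grip_width: 0.0855
t 3.63 pos [ 0.6127 -0.346   0.3457] tip z 0.1727 toolz ang -98.1 tilt [ 0.05 -0.03] F [-0.3 -0.2  0.2] w 0.0855 q6 [-39.1  59. ]
shift units x,y,z [3.89 0.03 0.05]  yaw total 0.01 units
```

View pics/w3.png

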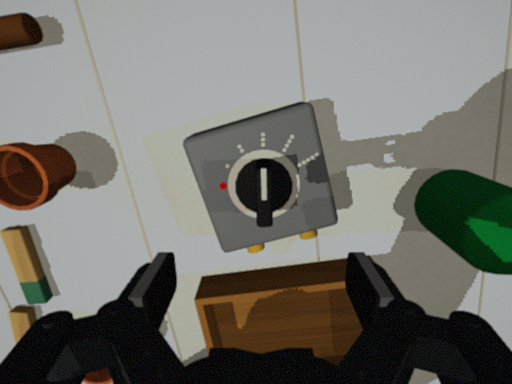

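```bash
python3 -m inch '[[-1,[0.8,0,0],0],[-1,[0.8,0,0],0],[-1,[0.8,0,0],0],[-1,[0.8,0,0],0],[-1,[0.6,0,0],0],[-1,[0,0,0],0],[-1,[0,0,0],0],[-1,[0,0,0],0]]'; python3 -m inch '[[0.3,[0,0,0],0],[0.6,[0,0,0],0],[1,[0,0,0],0],[1,[0,0,0],0],[1,[0,0,0],0],[1,[0,0,0],0],[1,[0,0,0],0],[1,[0,0,0],0]]' 50
python3 - <<'E'
from h import *
st()
E
```

```text
time_s: 4.35
position: [0.6132, -0.3466, 0.2326]
tool_rot: [[0.002, 0.99, -0.138], [-0.002, -0.138, -0.99], [-1.0, 0.002, 0.001]]
ft_force: [-0.5, -0.1, 0.4]
grip_width: 0.0853
time_s: 5.02
position: [0.6126, -0.3478, 0.2313]
tool_rot: [[0.0, 0.99, -0.14], [-0.003, -0.14, -0.99], [-1.0, 0.001, 0.003]]
ft_force: [-3.0, -6.1, 0.7]
grip_width: 0.0131
t 5.02 pos [ 0.6126 -0.3478  0.2313] tip z 0.0583 toolz ang -98.05 tilt [ 0.02 -0.18] F [-3.  -6.1  0.7] w 0.0131 q6 [-39.2  58.9]
```

```bash
python3 -m inch '[[1,[0,0,0],-1],[1,[0,0,0],-1],[1,[0,0,0],-1],[1,[0,0,0],-1],[1,[0,0,0],-1],[1,[0,0,0],-1],[1,[0,0,0],-1],[1,[0,0,0],-1]]'; python3 -m inch '[[1,[0,0,0],-1],[1,[0,0,0],-1],[1,[0,0,0],-1],[1,[0,0,0],-1],[1,[0,0,0],-1],[1,[0,0,0],-1],[1,[0,0,0],-1],[1,[0,0,0],-1]]';  python3 -m inch '[[1,[0,0,0],-0.7],[1,[0,0,0],-0.7],[1,[0,0,0],-0.6],[1,[0,0,0],0],[1,[0,0,0],0],[1,[0,0,0],0],[1,[0,0,0],0],[1,[0,0,0],0]]'
python3 - <<'E'
from h import *
s=st(); print(s['wrist_torque'])
E
```

```text
time_s: 5.68
position: [0.6125, -0.3482, 0.2313]
tool_rot: [[0.0, 0.846, 0.532], [-0.004, 0.532, -0.846], [-1.0, -0.002, 0.004]]
ft_force: [-1.8, -9.3, 0.9]
grip_width: 0.0128
time_s: 6.35
position: [0.6127, -0.3485, 0.2313]
tool_rot: [[0.001, 0.306, 0.952], [-0.005, 0.952, -0.306], [-1.0, -0.004, 0.003]]
ft_force: [0.5, -9.7, -0.3]
grip_width: 0.013
time_s: 7.02
position: [0.6128, -0.3485, 0.2313]
tool_rot: [[0.002, 0.14, 0.99], [-0.005, 0.99, -0.14], [-1.0, -0.005, 0.002]]
ft_force: [0.6, -10.4, -0.3]
grip_width: 0.0128
t 7.02 pos [ 0.6128 -0.3485  0.2313] tip z 0.0583 toolz ang -8.06 tilt [ 0.1  -0.31] F [  0.6 -10.4  -0.3] w 0.0128 q6 [-39.2 -31.1]
[-1.72221245 -0.00518521  0.04627384]
```

```bash
python3 -m inch '[[0,[0,0,0],0],[-1,[0,0,0],0],[-1,[0,0,0],0],[-1,[0,0,0],0],[-1,[-1,0,0],0],[-1,[-1,0,0],0],[-1,[-1,0,0],0],[-1,[-1,0,0],0]]'; python3 -m inch '[[-1,[-1,0,0],-0.8],[-1,[-0.7,1,0],-0.8],[-1,[0,1,0],0],[-1,[0,1,0],0],[-1,[0,1,0],0],[-1,[0,1,0],0],[-1,[0,0,0],0],[-1,[0,0,0],0]]'
python3 - <<'E'
from h import *
s=st(); snap('wrist','w4')
snap('scene','sc4')
E
```

```text
time_s: 7.68
position: [0.6129, -0.3461, 0.3521]
tool_rot: [[-0.0, 0.139, 0.99], [0.0, 0.99, -0.139], [-1.0, 0.0, -0.0]]
ft_force: [-0.4, 0.6, 0.5]
grip_width: 0.0854
time_s: 8.35
position: [0.6151, -0.1949, 0.4022]
tool_rot: [[0.0, -0.003, 1.0], [-0.0, 1.0, 0.003], [-1.0, -0.0, 0.0]]
ft_force: [0.7, 0.0, 0.4]
grip_width: 0.0854
t 8.35 pos [ 0.6151 -0.1949  0.4022] tip z 0.2292 toolz ang 0.15 tilt [ 0.02 -0.01] F [0.7 0.  0.4] w 0.0854 q6 [-28.1 -28.2]
```

View pics/w4.png

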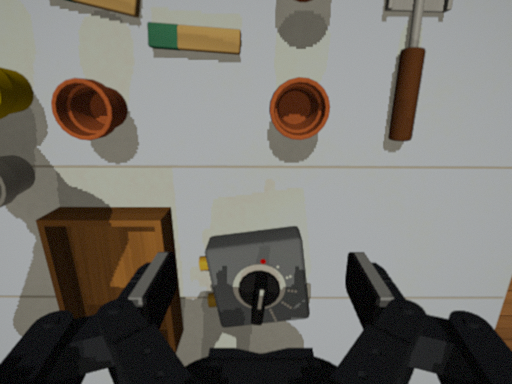

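View pics/sc4.png

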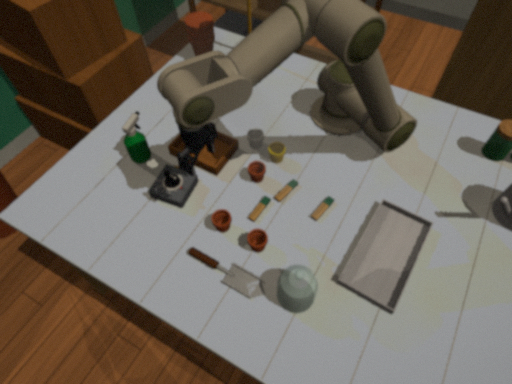

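Run:
```python
from h import *
W=optics.camera_params('wrist');S=optics.camera_params('scene')
# ellipses: orange-red mask rim
im=cv2.imread('pics/w4_raw.png')
show(im,'w4b',(30,60,350,160),2.4)
im=cv2.imread('pics/sc4_raw.png'); show(im,'sc4b',(320,190,440,320),4.6)
im=cv2.imread('pics/side0.png'); show(im,'d4b',(180,120,290,170),7)
print([unproj(W,*c,.058)[:2] for c in [(299.5,108),(85,108)]])
```

```text
[array([ 0.65491426, -0.12833255]), array([ 0.43802576, -0.1281565 ])]
```

View pics/w4b.png

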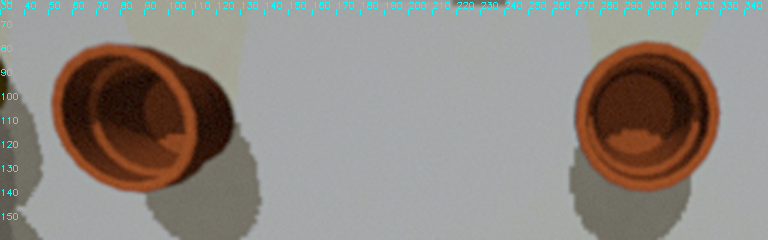

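View pics/sc4b.png

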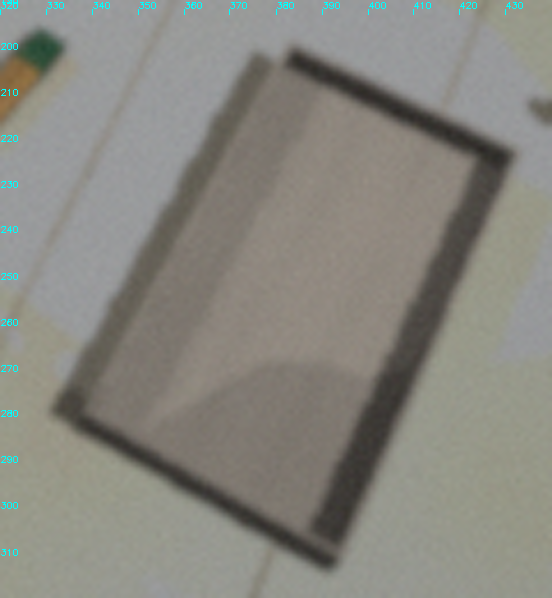

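View pics/d4b.png

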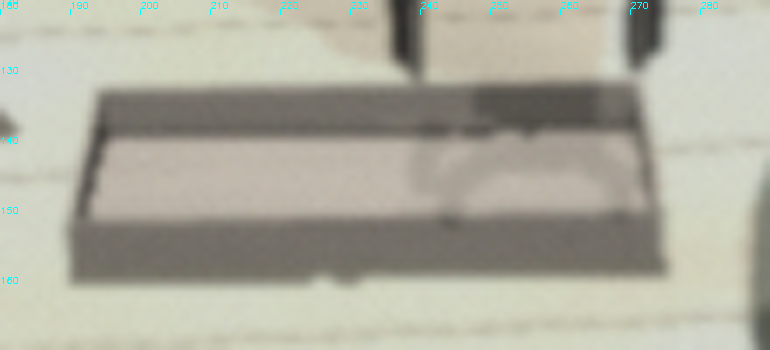

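Run:
```python
from h import *
S=optics.camera_params('scene');D=optics.camera_params('side')
from scipy.optimize import least_squares
co={(-1,-1):[(D,190,152)],(1,-1):[(D,273.5,149.5),(S,331.5,278)],(1,1):[(D,270.5,132),(S,391.5,312.5)],(-1,1):[(D,193,133),(S,431,223)]}
co[(-1,-1)].append((S,383,200))
def f(p):
    r=[]
    c,s=np.cos(p[2]),np.sin(p[2])
    for (a,b),l in co.items():
        x,y=a*.164,b*.084; X=[p[0]+c*x-s*y,p[1]+s*x+c*y,.03]
        for P,u,v in l: q=proj(P,X); r+=[q[0]-u,q[1]-v]
    return r
o=least_squares(f,[.5,.34,0],loss='soft_l1'); print(o.x[:2],np.degrees(o.x[2])); print(np.round(f(o.x),1))
```

```text
[0.49478966 0.35506343] -4.006008008238276
[-0.7 -0.6 -1.5 -1.8  1.8  0.8  4.   0.4  2.  -0.7 -0.4 -1.5  1.2 -0.8
  1.1 -0.2]
```

```bash
python3 -m inch '[[-1,[0,0.6,0.5],1],[-1,[0,0.6,0.5],1],[-1,[0,0.6,0.5],1],[-1,[0,0,0],1],[-1,[0,0,0],1],[-1,[0,0,0],1],[-1,[0,0,0],1],[-1,[0,0,0],1]]'; python3 -m inch '[[-1,[0,0,0],1],[-1,[0,0,0],1],[-1,[0,0,0],1],[-1,[0,0,0],1],[-1,[0,0,0],1],[-1,[0,0,0],1],[-1,[0,0,0],1],[-1,[0,0,0],1]]'; python3 -m inch '[[-1,[0,0,0],1],[-1,[0,0,0],1],[-1,[0,0,0],0],[-1,[0,0,0],0],[-1,[0,0,0],0],[-1,[0,0,0],0],[-1,[0,0,0],0],[-1,[0,0,0],0]]'
python3 - <<'E'
from h import *
st(); p,im=snap('wrist','w5'); plan(.655,-.128,.024,-90)
E
```

```text
time_s: 9.12
position: [0.6646, -0.1483, 0.4012]
tool_rot: [[-0.0, 0.647, 0.762], [0.0, 0.762, -0.647], [-1.0, -0.0, -0.0]]
ft_force: [0.6, 0.2, 0.8]
grip_width: 0.0855
time_s: 9.78
position: [0.6645, -0.1484, 0.4013]
tool_rot: [[-0.0, 0.986, 0.168], [0.0, 0.168, -0.986], [-1.0, -0.0, -0.0]]
ft_force: [0.1, 0.0, 0.4]
grip_width: 0.0853
time_s: 10.45
position: [0.6645, -0.1469, 0.4017]
tool_rot: [[-0.0, 1.0, 0.001], [0.0, 0.001, -1.0], [-1.0, -0.0, -0.0]]
ft_force: [0.1, -0.2, -1.0]
grip_width: 0.0857
t 10.45 pos [ 0.6645 -0.1469  0.4017] tip z 0.2287 toolz ang -89.96 tilt [-0.  0.] F [ 0.1 -0.2 -1. ] w 0.0857 q6 [-22.4  67.6]
shift units x,y,z [ 6.82 -0.32 -0.63]  yaw total 0.01 units
```

View pics/w5.png

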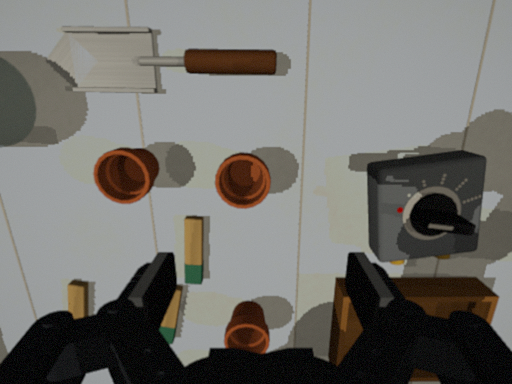

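Run:
```python
from h import *
W=optics.camera_params('wrist')
print([unproj(W,*c,.058)[:2] for c in [(243,180),(126,175.5)]])
a=unproj(W,243,180,.058); plan(a[0],a[1],.024,-90)
```

```text
[array([ 0.65853066, -0.12792729]), array([ 0.66355932, -0.00099298])]
shift units x,y,z [ 6.82 -0.2  -0.63]  yaw total 0.01 units
```

```bash
python3 -m inch '[[-1,[0.9,-0.25,-0.63],0],[-1,[1,0,0],0],[-1,[1,0,0],0],[-1,[1,0,0],0],[-1,[1,0,0],0],[-1,[1,0,0],0],[-1,[0.92,0,0],0],[-1,[0,0,0],0]]'; python3 -m inch '[[-1,[0,0,0],0],[0,[0,0,0],0],[0.5,[0,0,0],0],[1,[0,0,0],0],[1,[0,0,0],0],[1,[0,0,0],0],[1,[0,0,0],0],[1,[0,0,0],0]]' 40;  python3 - <<'E'
from h import *
st(); snap('side','d6',(230,120,350,220),5)
E
```

```text
time_s: 11.17
position: [0.6558, -0.1275, 0.1915]
tool_rot: [[-0.009, 1.0, 0.0], [0.004, 0.0, -1.0], [-1.0, -0.009, -0.004]]
ft_force: [-1.1, 0.1, -0.6]
grip_width: 0.0851
time_s: 11.83
position: [0.6575, -0.1279, 0.2002]
tool_rot: [[0.005, 1.0, 0.0], [-0.002, 0.0, -1.0], [-1.0, 0.005, 0.002]]
ft_force: [-0.6, 1.7, 5.4]
grip_width: 0.0601
t 11.83 pos [ 0.6575 -0.1279  0.2002] tip z 0.0272 toolz ang -89.99 tilt [ 0.27 -0.1 ] F [-0.6  1.7  5.4] w 0.0601 q6 [-21.1  68.9]
```

View pics/d6.png

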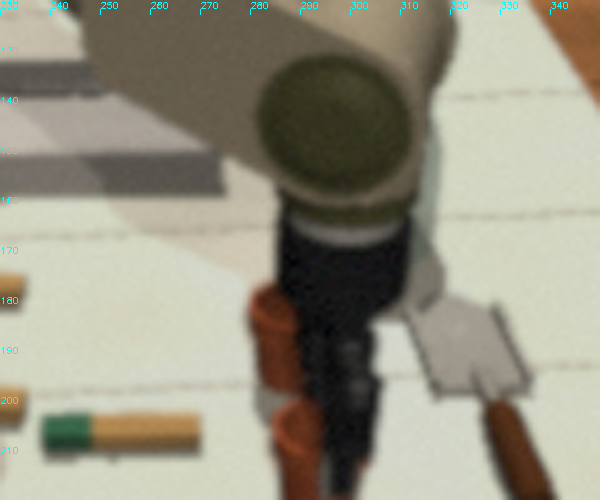

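```bash
python3 -m inch '[[1,[-1,0,0],0],[1,[-1,0,0],0],[1,[-1,0,0],0],[1,[-1,0,0],0],[1,[0,-1,-0.9],0],[1,[0,-1,-0.9],0],[1,[0,-0.4,-1],0],[1,[0,0,-1],0]]'; python3 -m inch '[[1,[0,0,-1],0],[1,[0,0,-1],0],[1,[0,0,-1],0],[1,[0,0,-1],0],[1,[0,0,-1],0],[1,[0,0,-1],0],[1,[0,0,-1],0],[1,[0,0,-1],0]]'; python3 -m inch '[[1,[0,0,-1],0],[1,[0,0,-1],0],[1,[0,0,-1],0],[1,[0,0,-1],0.4],[1,[0,0,0],0.4],[1,[0,0,0],0],[1,[0,0,0],0],[1,[0,0,0],0]]'
python3 - <<'E'
from h import *
st(); snap('wrist','w7'); plan(.585,.349,.033,-94)
E
```

```text
time_s: 12.55
position: [0.5825, -0.0129, 0.3191]
tool_rot: [[0.001, 1.0, -0.001], [-0.0, -0.001, -1.0], [-1.0, 0.001, 0.0]]
ft_force: [1.1, -0.5, -1.3]
grip_width: 0.06
time_s: 13.22
position: [0.5846, 0.2276, 0.3187]
tool_rot: [[0.002, 1.0, 0.0], [0.0, 0.0, -1.0], [-1.0, 0.002, -0.0]]
ft_force: [0.0, -0.8, -1.7]
grip_width: 0.0602
time_s: 13.88
position: [0.5851, 0.3452, 0.3179]
tool_rot: [[0.001, 0.998, -0.07], [0.0, -0.07, -0.998], [-1.0, 0.001, -0.0]]
ft_force: [-0.2, -0.2, -1.6]
grip_width: 0.0601
t 13.88 pos [0.5851 0.3452 0.3179] tip z 0.1449 toolz ang -94.0 tilt [0.05 0.01] F [-0.2 -0.2 -1.6] w 0.0601 q6 [ 20.6 114.6]
shift units x,y,z [ 3.73 -0.02 -0.13]  yaw total -0.00 units
```

View pics/w7.png

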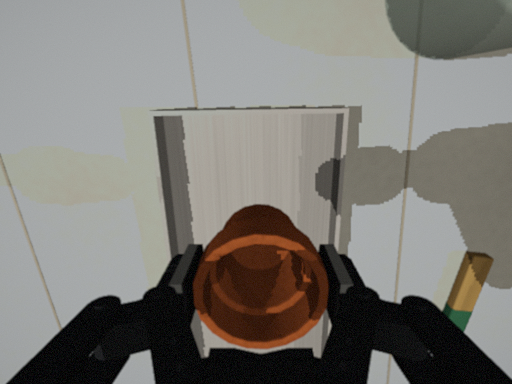

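Run:
```python
from h import *
W=optics.camera_params('wrist')
a,b=[unproj(W,*c,.03)[:2] for c in [(153,111),(350,107)]]; print(a,b,np.linalg.norm(a-b),(a+b)/2)
d=(a-b)/np.linalg.norm(a-b); ex=np.array([d[1],-d[0]]); print(np.degrees(np.arctan2(ex[1],ex[0])),'centre',(a+b)/2-.164*ex)
```

```text
[0.66098392 0.42939779] [0.65272563 0.26604185] 0.16356455036716103 [0.65685477 0.34771982]
-2.894065126703218 centre [0.49306394 0.3560001 ]
```

```bash
python3 -m inch '[[1,[0.9,0,-0.13],0],[1,[0.9,0,0],0],[1,[0.9,0,0],0],[1,[0.6,0,0],0],[1,[0.3,0,0],0],[1,[0,0,0],0],[1,[0,0,0],0],[1,[0,0,0],0]]';  python3 - <<'E'
from h import *
st()
E
```

```text
time_s: 14.6
position: [0.5857, 0.3498, 0.211]
tool_rot: [[0.003, 0.998, -0.07], [0.001, -0.07, -0.998], [-1.0, 0.003, -0.001]]
ft_force: [0.2, 0.2, -1.1]
grip_width: 0.06
t 14.6 pos [0.5857 0.3498 0.211 ] tip z 0.038 toolz ang -94.01 tilt [0.16 0.06] F [ 0.2  0.2 -1.1] w 0.06 q6 [ 20.9 114.9]
```

```bash
python3 -m inch '[[1,[0.1,0,0],0],[1,[0.08,0,0],0],[1,[0.05,0,0],0],[1,[0,0,0],0],[1,[0,0,0],0],[1,[0,0,0],0],[1,[0,0,0],0],[1,[0,0,0],0]]';  python3 - <<'E'
from h import *
st()
E
```

```text
time_s: 15.27
position: [0.5855, 0.3501, 0.2042]
tool_rot: [[0.003, 0.998, -0.07], [0.001, -0.07, -0.998], [-1.0, 0.003, -0.001]]
ft_force: [-1.2, 0.3, 7.6]
grip_width: 0.06
t 15.27 pos [0.5855 0.3501 0.2042] tip z 0.0312 toolz ang -93.99 tilt [0.18 0.05] F [-1.2  0.3  7.6] w 0.06 q6 [ 21. 115.]
```

```bash
python3 -m inch '[[0.5,[0,0,0],0],[0,[0,0,0],0],[-1,[0,0,0],0],[-1,[0,0,0],0],[-1,[-0.6,0,0],0],[-1,[-1,0,0],0],[-1,[-1,0,0],0],[-1,[-1,0,0],0]]'; python3 -m inch '[[-1,[-1,0,0],-0.8],[-1,[-1,0,1],0],[-1,[-1,0,1],0],[-1,[0,0,1],0],[-1,[0,0,1],0],[-1,[0,0,1],0],[-1,[0,0,1],0],[-1,[0,0,1],0]]'; python3 -m inch '[[-1,[0,0,1],0],[-1,[0,0,1],0],[-1,[0,0.8,1],0],[-1,[0,0.8,0.6],0],[-1,[0,0.8,0],0],[-1,[0,0,0],0],[-1,[0,0,0],0],[-1,[0,0,0],0]]'
python3 - <<'E'
from h import *
st(); snap('wrist','w8'); snap('scene','sc8')
E
```

```text
time_s: 15.93
position: [0.5851, 0.3499, 0.3113]
tool_rot: [[-0.001, 0.998, -0.07], [-0.0, -0.07, -0.998], [-1.0, -0.001, 0.0]]
ft_force: [0.4, 0.9, -0.5]
grip_width: 0.085
time_s: 16.6
position: [0.585, 0.1396, 0.3992]
tool_rot: [[0.0, 1.0, 0.0], [0.0, 0.0, -1.0], [-1.0, 0.0, -0.0]]
ft_force: [-0.1, 0.4, 0.2]
grip_width: 0.0853
time_s: 17.27
position: [0.6568, 0.0334, 0.399]
tool_rot: [[-0.001, 1.0, 0.001], [0.0, 0.001, -1.0], [-1.0, -0.001, -0.0]]
ft_force: [0.3, -0.3, -0.5]
grip_width: 0.0852
t 17.27 pos [0.6568 0.0334 0.399 ] tip z 0.226 toolz ang -89.97 tilt [-0.05  0.01] F [ 0.3 -0.3 -0.5] w 0.0852 q6 [-7.4 82.6]
```

View pics/w8.png

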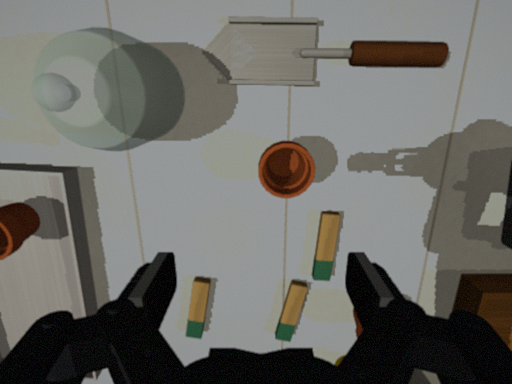

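View pics/sc8.png

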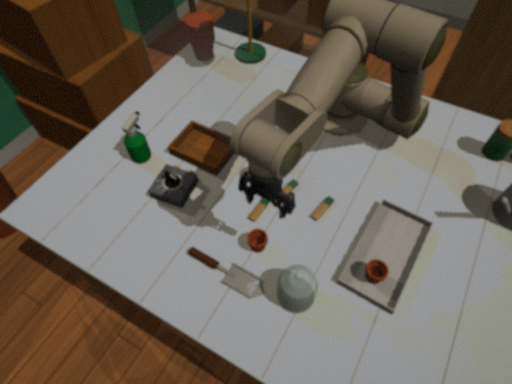

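Run:
```python
from h import *
W=optics.camera_params('wrist')
a=unproj(W,286.5,169.5,.058); print(a); plan(a[0]-.001,a[1],.024,-90)
print([unproj(W,*c,.014)[:2] for c in [(331,212),(323,276)]])
```

```text
[0.66288695 0.00569639 0.058     ]
shift units x,y,z [6.75 0.18 0.93]  yaw total 0.01 units
[array([ 0.59615913, -0.05699943]), array([ 0.50064037, -0.05328594])]
```

```bash
python3 -m inch '[[-1,[0.9,0.18,0.97],0],[-1,[1,0,0],0],[-1,[1,0,0],0],[-1,[1,0,0],0],[-1,[1,0,0],0],[-1,[1,0,0],0],[-1,[0.8,0,0],0],[-1,[0,0,0],0]]'; python3 -m inch '[[-1,[0,0,0],0],[0,[0,0,0],0],[0.5,[0,0,0],0],[1,[0,0,0],0],[1,[0,0,0],0],[1,[0,0,0],0],[1,[0,0,0],0],[1,[0,0,0],0]]' 40;  python3 - <<'E'
from h import *
st(); 
E
```

```text
time_s: 18.03
position: [0.6611, 0.0046, 0.1937]
tool_rot: [[-0.009, 1.0, 0.001], [0.001, 0.001, -1.0], [-1.0, -0.009, -0.001]]
ft_force: [0.0, -0.1, -0.2]
grip_width: 0.0856
time_s: 18.7
position: [0.6631, 0.0041, 0.2012]
tool_rot: [[0.005, 1.0, 0.0], [-0.001, 0.0, -1.0], [-1.0, 0.005, 0.001]]
ft_force: [-0.9, 1.6, 7.6]
grip_width: 0.0596
t 18.7 pos [0.6631 0.0041 0.2012] tip z 0.0282 toolz ang -89.99 tilt [ 0.28 -0.04] F [-0.9  1.6  7.6] w 0.0596 q6 [-9.9 80.1]
```

```bash
python3 -m inch '[[1,[-1,0,0],0],[1,[-1,0,0],0],[1,[-1,0,0],0],[1,[-1,0,0],0],[1,[0,-0.95,-0.8],0],[1,[0,-0.95,-0.8],0],[1,[0,-0.95,-0.8],0],[1,[0,-0.95,-0.8],0]]'; python3 -m inch '[[1,[0,-0.9,-0.8],0],[1,[0,-0.9,-0.8],0],[1,[0,0,-1],0],[1,[0,0,-1],0],[1,[0,0,-1],0],[1,[0,0,-1],0],[1,[0,0,-1],0],[1,[0,0,-1],0]]'; python3 -m inch '[[1,[0,0,-0.9],0],[1,[0,0,0],0.4],[1,[0,0,0],0.4],[1,[0,0,0],0],[1,[0,0,0],0],[1,[0,0,0],0],[1,[0,0,0],0],[1,[0,0,0],0]]'
python3 - <<'E'
from h import *
st(); snap('wrist','w9'); plan(.495,.355,.038,-94)
E
```

```text
time_s: 19.37
position: [0.5469, 0.1007, 0.3195]
tool_rot: [[0.002, 1.0, -0.0], [-0.0, -0.0, -1.0], [-1.0, 0.002, 0.0]]
ft_force: [-0.1, -0.5, -1.1]
grip_width: 0.0595
time_s: 20.03
position: [0.4941, 0.3294, 0.3196]
tool_rot: [[0.002, 1.0, 0.0], [0.001, 0.0, -1.0], [-1.0, 0.002, -0.001]]
ft_force: [0.9, -0.1, -1.3]
grip_width: 0.0599
time_s: 20.7
position: [0.4947, 0.3546, 0.3184]
tool_rot: [[0.0, 0.998, -0.07], [0.0, -0.07, -0.998], [-1.0, 0.0, -0.0]]
ft_force: [-0.1, 0.2, -1.4]
grip_width: 0.0595
t 20.7 pos [0.4947 0.3546 0.3184] tip z 0.1454 toolz ang -94.0 tilt [0.02 0.01] F [-0.1  0.2 -1.4] w 0.0595 q6 [ 24.5 118.5]
shift units x,y,z [ 3.58  0.01 -0.01]  yaw total -0.00 units
```

View pics/w9.png

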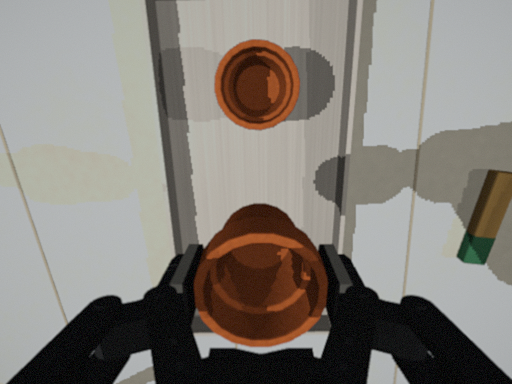

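Pot 1 stands upright in the tray (256,85). Pot 2 goes down behind it.

```bash
python3 -m inch '[[1,[0.9,0,0],0],[1,[0.9,0,0],0],[1,[0.9,0,0],0],[1,[0.6,0,0],0],[1,[0.3,0,0],0],[1,[0.1,0,0],0],[1,[0.08,0,0],0],[1,[0.05,0,0],0]]'; python3 -m inch '[[1,[0,0,0],0],[1,[0,0,0],0],[1,[0,0,0],0],[0.5,[0,0,0],0],[0,[0,0,0],0],[-1,[0,0,0],0],[-1,[0,0,0],0],[-1,[-0.5,0,0],0]]';  python3 - <<'E'
from h import *
st()
E
```

```text
time_s: 21.42
position: [0.495, 0.355, 0.2051]
tool_rot: [[0.002, 0.998, -0.07], [0.001, -0.07, -0.998], [-1.0, 0.002, -0.001]]
ft_force: [-3.7, -2.1, 14.3]
grip_width: 0.0596
time_s: 22.08
position: [0.4943, 0.3547, 0.2165]
tool_rot: [[-0.003, 0.998, -0.07], [-0.001, -0.07, -0.998], [-1.0, -0.003, 0.002]]
ft_force: [-0.1, 0.2, -0.2]
grip_width: 0.0856
t 22.08 pos [0.4943 0.3547 0.2165] tip z 0.0435 toolz ang -94.0 tilt [-0.2  -0.08] F [-0.1  0.2 -0.2] w 0.0856 q6 [ 24.5 118.5]
```

```bash
python3 -m inch '[[-1,[-1,0,0],0],[-1,[-1,0,0],0],[-1,[-1,0,0],-0.8],[-1,[-1,0,0],0],[-1,[-1,0,1],0],[-1,[-1,0,1],0],[-1,[0,-0.2,1],0],[-1,[0,-0.2,1],0]]'; python3 -m inch '[[-1,[0,-0.2,1],0],[-1,[0,-0.2,1],0],[-1,[0,-0.2,1],0],[-1,[0,-0.2,1],0],[-1,[0,-0.2,1],0],[-1,[0,-0.2,1],0],[-1,[0,-0.2,1],0],[-1,[0,-0.2,1],0]]'; python3 -m inch '[[-1,[0,0,1],0],[-1,[0,0,1],0],[-1,[0,0,0],0],[-1,[0,0,0],0],[-1,[0,0,0],0],[-1,[0,0,0],0],[-1,[0,0,0],0],[-1,[0,0,0],0]]'
python3 - <<'E'
from h import *
st(); snap('wrist','w10')
E
```

```text
time_s: 22.75
position: [0.4823, 0.2349, 0.3992]
tool_rot: [[0.005, 1.0, 0.0], [0.001, 0.0, -1.0], [-1.0, 0.005, -0.001]]
ft_force: [0.1, 0.7, -0.0]
grip_width: 0.0857
time_s: 23.42
position: [0.434, -0.0052, 0.3976]
tool_rot: [[0.001, 1.0, 0.0], [-0.0, 0.0, -1.0], [-1.0, 0.001, 0.0]]
ft_force: [0.8, 0.0, -0.1]
grip_width: 0.0854
time_s: 24.08
position: [0.4347, -0.0632, 0.3972]
tool_rot: [[0.0, 1.0, 0.001], [0.0, 0.001, -1.0], [-1.0, 0.0, -0.0]]
ft_force: [0.8, -0.2, -0.1]
grip_width: 0.0854
t 24.08 pos [ 0.4347 -0.0632  0.3972] tip z 0.2242 toolz ang -89.92 tilt [0.01 0.  ] F [ 0.8 -0.2 -0.1] w 0.0854 q6 [-23.8  66.1]
```

View pics/w10.png

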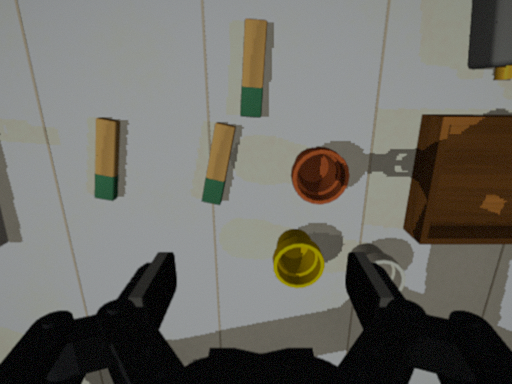

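Run:
```python
from h import *
W=optics.camera_params('wrist')
a=unproj(W,320,175.5,.058); print(a); plan(a[0]-.001,a[1],.024,-90)
print('yellow/white',[unproj(W,*c,.058)[:2] for c in [(299,265),(383,275)]])
for m in [[(256,20),(251,116)],[(107,118),(106,198)],[(226,124),(213,203)]]:
  p=[unproj(W,*c,.014)[:2] for c in m]; d=p[0]-p[1]; print('marker',np.round((p[0]+p[1])/2,4),np.linalg.norm(d),np.degrees(np.arctan2(d[1],d[0])))
print('box',[unproj(W,*c,.045)[:2] for c in [(424,115),(404,241)]])
```

```text
[ 0.43511675 -0.12710275  0.058     ]
shift units x,y,z [ 6.68 -0.02  2.13]  yaw total 0.01 units
yellow/white [array([ 0.32529935, -0.10935012]), array([ 0.31144307, -0.2111945 ])]
marker [ 0.5424 -0.0556] 0.09752086214597808 -3.560130864834714
marker [0.4427 0.1217] 0.09904007573307955 -9.959150859661202
marker [ 0.436  -0.0136] 0.09934653979311478 -11.516164724371551
box [array([ 0.49728092, -0.23462032]), array([ 0.35030591, -0.2364379 ])]
```

```bash
python3 -m inch '[[-1,[0.5,0,1],0],[-1,[0.6,0,1],0],[-1,[1,0,0.13],0],[-1,[1,0,0],0],[-1,[1,0,0],0],[-1,[1,0,0],0],[-1,[1,0,0],0],[-1,[0.55,0,0],0]]'; python3 -m inch '[[-1,[0,0,0],0],[-1,[0,0,0],0],[0,[0,0,0],0],[0.5,[0,0,0],0],[1,[0,0,0],0],[1,[0,0,0],0],[1,[0,0,0],0],[1,[0,0,0],0]]' 40;  python3 -m inch '[[1,[0,0,0],0],[1,[-1,0,0],0],[1,[-1,0,0],0],[1,[-1,0,0],0],[1,[-1,-0.2,-1],0],[1,[0,-0.2,-1],0],[1,[0,-0.2,-1],0],[1,[0,-0.2,-1],0]]';python3 - <<'E'
from h import *
st(); 
E
```

```text
time_s: 24.8
position: [0.4343, -0.1273, 0.1952]
tool_rot: [[-0.003, 1.0, 0.0], [0.002, 0.0, -1.0], [-1.0, -0.003, -0.002]]
ft_force: [-0.3, 0.3, -0.3]
grip_width: 0.0858
time_s: 25.47
position: [0.4349, -0.1279, 0.1994]
tool_rot: [[0.003, 1.0, 0.0], [-0.002, 0.0, -1.0], [-1.0, 0.003, 0.002]]
ft_force: [-0.9, 2.5, 9.1]
grip_width: 0.0589
time_s: 26.13
position: [0.41, -0.0074, 0.3182]
tool_rot: [[0.003, 1.0, -0.001], [-0.001, -0.001, -1.0], [-1.0, 0.003, 0.001]]
ft_force: [0.6, 0.1, -1.2]
grip_width: 0.0589
t 26.13 pos [ 0.41   -0.0074  0.3182] tip z 0.1452 toolz ang -90.04 tilt [ 0.16 -0.05] F [ 0.6  0.1 -1.2] w 0.0589 q6 [-17.7  72.3]
```

```bash
python3 -m inch '[[1,[0,0,-1],0],[1,[0,0,-1],0],[1,[0,0,-1],0],[1,[0,0,-1],0],[1,[0,0,-1],0],[1,[0,0,-1],0],[1,[0,0,-1],0],[1,[0,0,-1],0]]'; python3 -m inch '[[1,[0,0,-1],0],[1,[0,0,-1],0],[1,[0,0,-1],0],[1,[0,0,-1],0],[1,[0,0,-0.3],0.4],[1,[0,0,0],0.4],[1,[0,0,0],0],[1,[0,0,0],0]]'
python3 - <<'E'
from h import *
st(); snap('wrist','w11'); plan(.405,.361,.038,-94)
E
```

```text
time_s: 26.8
position: [0.4102, 0.2328, 0.3179]
tool_rot: [[0.002, 1.0, 0.0], [0.0, 0.0, -1.0], [-1.0, 0.002, -0.0]]
ft_force: [0.5, -0.1, -0.7]
grip_width: 0.0587
time_s: 27.47
position: [0.4106, 0.3602, 0.3175]
tool_rot: [[0.001, 0.998, -0.069], [0.0, -0.069, -0.998], [-1.0, 0.001, -0.0]]
ft_force: [-0.3, -0.1, -1.1]
grip_width: 0.0588
t 27.47 pos [0.4106 0.3602 0.3175] tip z 0.1445 toolz ang -93.93 tilt [0.04 0.02] F [-0.3 -0.1 -1.1] w 0.0588 q6 [ 28.8 122.8]
shift units x,y,z [ 3.55 -0.19 -0.02]  yaw total 0.01 units
```

View pics/w11.png

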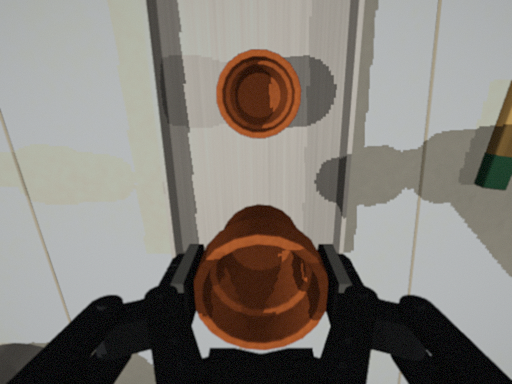

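```bash
python3 -m inch '[[1,[0.9,-0.18,0],0],[1,[0.9,0,0],0],[1,[0.9,0,0],0],[1,[0.6,0,0],0],[1,[0.3,0,0],0],[1,[0.1,0,0],0],[1,[0.08,0,0],0],[1,[0.05,0,0],0]]'; python3 -m inch '[[1,[0,0,0],0],[1,[0,0,0],0],[1,[0,0,0],0],[0.5,[0,0,0],0],[0,[0,0,0],0],[-1,[0,0,0],0],[-1,[0,0,0],0],[-1,[-0.5,0,0],0]]'; python3 -m inch '[[-1,[-1,0,0],0],[-1,[-1,0,0],0],[-1,[-1,0,0],-0.8],[-1,[-1,0,0],0],[-1,[-1,0,1],0],[-1,[-1,0,1],0],[-1,[0,0,1],0],[-1,[0,0,1],0]]'; python3 -m inch '[[-1,[0,0,1],0],[-1,[0,0,1],0],[-1,[0,0,1],0],[-1,[0,0,1],0],[-1,[0,0,0],0],[-1,[0,0,0],0],[-1,[0,0,0],0],[-1,[0,0,0],0]]'
python3 - <<'E'
from h import *
st(); snap('wrist','w12'); snap('scene','sc12')
E
```

```text
time_s: 28.18
position: [0.4058, 0.3607, 0.2034]
tool_rot: [[0.002, 0.998, -0.07], [0.001, -0.07, -0.998], [-1.0, 0.002, -0.001]]
ft_force: [-5.3, -2.4, 16.8]
grip_width: 0.0591
time_s: 28.85
position: [0.4051, 0.3604, 0.2154]
tool_rot: [[-0.003, 0.998, -0.07], [-0.002, -0.07, -0.998], [-1.0, -0.003, 0.002]]
ft_force: [-0.3, 0.2, -0.4]
grip_width: 0.0854
time_s: 29.52
position: [0.405, 0.2406, 0.3977]
tool_rot: [[0.004, 1.0, 0.001], [0.001, 0.001, -1.0], [-1.0, 0.004, -0.001]]
ft_force: [0.3, 0.3, 0.1]
grip_width: 0.0851
time_s: 30.18
position: [0.4054, 0.1225, 0.3959]
tool_rot: [[0.0, 1.0, 0.001], [0.0, 0.001, -1.0], [-1.0, 0.0, -0.0]]
ft_force: [0.2, 0.7, 0.2]
grip_width: 0.0853
t 30.18 pos [0.4054 0.1225 0.3959] tip z 0.2229 toolz ang -89.93 tilt [0.01 0.01] F [0.2 0.7 0.2] w 0.0853 q6 [ 0.7 90.6]
```

View pics/w12.png

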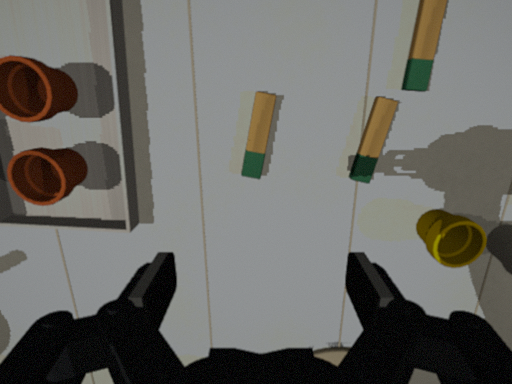

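View pics/sc12.png

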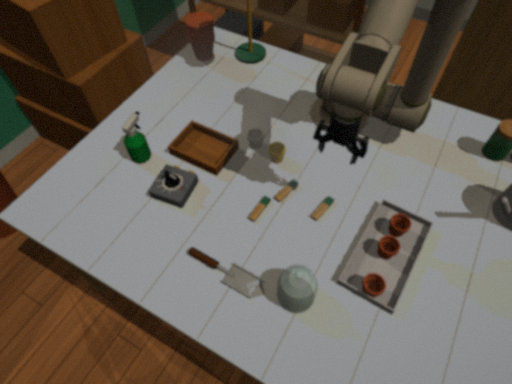

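Run:
```python
from h import *
S=optics.camera_params('scene');W=optics.camera_params('wrist')
im=cv2.imread('pics/sc12_raw.png'); show(im,'sc12b',(340,200,440,310),5)
print([unproj(S,*c,.062)[:2] for c in [(374,284),(387,245),(399,221)]])
print([unproj(W,*c,.062)[:2] for c in [(24,90),(41,175)]])
for m in [[(264,93),(253,176)],[(387,98),(361,180)]]:
  p=[unproj(W,*c,.014)[:2] for c in m]; d=p[0]-p[1]; print('marker',np.round((p[0]+p[1])/2,4),np.linalg.norm(d),np.degrees(np.arctan2(d[1],d[0])))
```

```text
[array([0.62964708, 0.35858239]), array([0.4983541 , 0.35105756]), array([0.40305738, 0.35640308])]
[array([0.49194864, 0.3505024 ]), array([0.40735402, 0.35364933])]
marker [0.4415 0.1251] 0.0966305147079161 -7.648844376944979
marker [ 0.4366 -0.01  ] 0.09752507763415195 -11.143001374927188
```

View pics/sc12b.png

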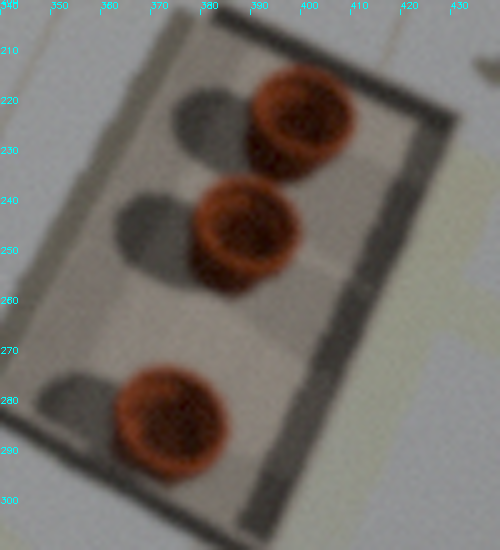

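```bash
python3 -m inch '[[-1,[0.7,0.6,0],0],[-1,[0.7,0.6,0],0],[-1,[0.8,0,0],0.9],[-1,[0.9,0,0],0.9],[-1,[0.9,0,0],0],[-1,[0.9,0,0],0],[-1,[0,0,0],0],[-1,[0,0,0],0]]'
python3 - <<'E'
from h import *
st(); snap('wrist','w13'); plan(.442,.123,.004,-98.8)
E
```

```text
time_s: 30.95
position: [0.4415, 0.1223, 0.2486]
tool_rot: [[-0.002, 0.988, -0.155], [-0.0, -0.155, -0.988], [-1.0, -0.002, 0.0]]
ft_force: [0.5, -0.4, 0.3]
grip_width: 0.0854
t 30.95 pos [0.4415 0.1223 0.2486] tip z 0.0756 toolz ang -98.94 tilt [-0.14 -0.  ] F [ 0.5 -0.4  0.3] w 0.0854 q6 [ 0.6 99.6]
shift units x,y,z [ 2.42  0.   -0.03]  yaw total -0.03 units
```

View pics/w13.png

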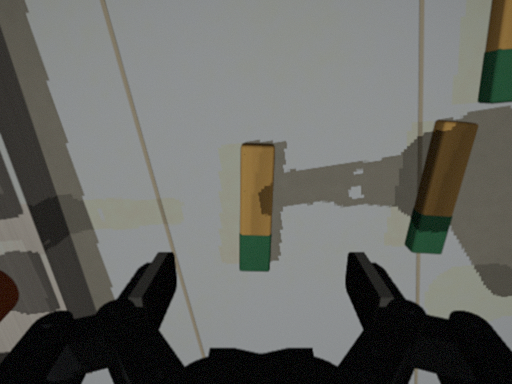

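```bash
python3 -m inch '[[-1,[0.7,0,0],0],[-1,[0.6,0,0],0],[-1,[0.5,0,0],0],[-1,[0.35,0,0],0],[-1,[0.2,0,0],0],[-1,[0,0,0],0],[-1,[0,0,0],0],[0,[0,0,0],0]]'; python3 -m inch '[[0.3,[0,0,0],0],[0.6,[0,0,0],0],[1,[0,0,0],0],[1,[0,0,0],0],[1,[0,0,0],0],[1,[0,0,0],0],[1,[0,0,0],0],[1,[0,0,0],0]]' 30
python3 - <<'E'
from h import *
st()
E
```

```text
time_s: 31.67
position: [0.4418, 0.1218, 0.1795]
tool_rot: [[0.002, 0.988, -0.156], [0.0, -0.156, -0.988], [-1.0, 0.002, -0.0]]
ft_force: [-0.4, -0.0, -0.5]
grip_width: 0.0757
time_s: 32.33
position: [0.4415, 0.1217, 0.1787]
tool_rot: [[0.001, 0.988, -0.157], [0.0, -0.157, -0.988], [-1.0, 0.001, -0.0]]
ft_force: [-1.1, -0.3, 6.2]
grip_width: 0.0229
t 32.33 pos [0.4415 0.1217 0.1787] tip z 0.0057 toolz ang -99.0 tilt [0.03 0.  ] F [-1.1 -0.3  6.2] w 0.0229 q6 [ 0.5 99.6]
```

```bash
python3 -m inch '[[1,[-1,0,0],0],[1,[-1,0,0],0],[1,[-1,0,0],-0.9],[1,[-1,0,0],-0.9],[1,[0,-0.35,1],0],[1,[0,-0.35,1],0],[1,[0,0,1],0],[1,[0,0,1],0]]'; python3 -m inch '[[1,[0,0,1],0],[1,[0,0,1],0],[1,[0,0,1],0],[1,[0,0,1],0],[1,[0,0,1],0],[1,[0,0,1],0],[1,[0,0,1],0],[1,[0,0,0.6],0]]'; python3 -m inch '[[1,[0,0,0.6],0],[1,[0,0,0.6],0],[1,[0,0,0.6],0],[1,[0,0,0],0],[1,[0,0,0],0],[1,[0,0,0],0],[1,[0,0,0],0],[1,[0,0,0],0]]'
python3 - <<'E'
from h import *
st(); snap('wrist','w14')
E
```

```text
time_s: 33.0
position: [0.4197, 0.0008, 0.2986]
tool_rot: [[0.0, 1.0, 0.001], [-0.0, 0.001, -1.0], [-1.0, 0.0, 0.0]]
ft_force: [1.4, -0.1, -0.4]
grip_width: 0.0229
time_s: 33.67
position: [0.4202, -0.2289, 0.2983]
tool_rot: [[0.0, 1.0, -0.002], [-0.001, -0.002, -1.0], [-1.0, 0.0, 0.001]]
ft_force: [0.2, -0.2, -0.3]
grip_width: 0.0231
time_s: 34.33
position: [0.4205, -0.2795, 0.2984]
tool_rot: [[-0.0, 1.0, 0.001], [0.0, 0.001, -1.0], [-1.0, -0.0, -0.0]]
ft_force: [-0.5, 0.3, 0.4]
grip_width: 0.0229
t 34.33 pos [ 0.4205 -0.2795  0.2984] tip z 0.1254 toolz ang -89.95 tilt [-0.01  0.01] F [-0.5  0.3  0.4] w 0.0229 q6 [-47.1  42.9]
```

View pics/w14.png

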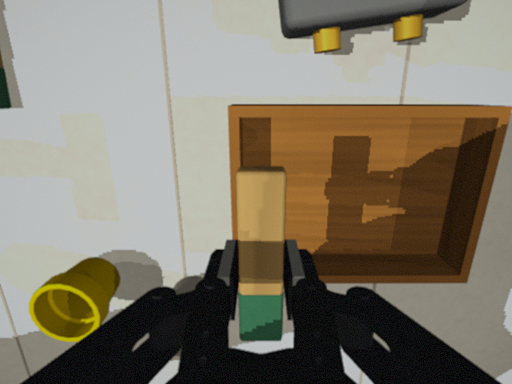

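Run:
```python
from h import *
W=optics.camera_params('wrist')
c=[unproj(W,*c,.045)[:2] for c in [(230,105),(509,107),(466,282)]]; print(c)
c=[unproj(W,*c,.045)[:2] for c in [(240,118),(500,118),(460,273)]]; print('inner',c)
```

```text
[array([ 0.49588021, -0.25775097]), array([ 0.49505536, -0.45865985]), array([ 0.3473275 , -0.46031696])]
inner [array([ 0.4868467 , -0.26471496]), array([ 0.48732408, -0.45408042]), array([ 0.35651979, -0.45298868])]
```

```bash
python3 -m inch '[[1,[0,0,0.9],0],[1,[0,0,0.9],0],[1,[0,0,0.9],0],[1,[0,0,0.9],0],[1,[0,0,0.7],0],[1,[0.3,0,0],0],[1,[0.5,0,0],0],[1,[0.7,0,0],0]]'; python3 -m inch '[[1,[0.7,0,0],0],[1,[0.6,0,0],0],[1,[0.5,0,0],0],[1,[0.3,0,0],0],[1,[0,0,0],0],[1,[0,0,0],0],[1,[0,0,0],0],[1,[0,0,0],0]]'
python3 - <<'E'
from h import *
st()
E
python3 -m inch '[[0.2,[0,0,0],0],[0.1,[0,0,0],0],[0.1,[0,0,0],0],[0.1,[0,0,0],0],[0.1,[-0.5,0,0],0],[0.1,[-1,0,0],0],[0.1,[-1,0,0],0],[-1,[-1,0,0],0]]'
python3 - <<'E'
from h import *
st()
E
```

```text
time_s: 35.05
position: [0.4206, -0.4089, 0.2537]
tool_rot: [[0.001, 1.0, 0.0], [-0.002, 0.0, -1.0], [-1.0, 0.001, 0.002]]
ft_force: [1.0, 0.0, -0.4]
grip_width: 0.023
time_s: 35.72
position: [0.4206, -0.4093, 0.1914]
tool_rot: [[0.001, 1.0, 0.0], [-0.002, 0.0, -1.0], [-1.0, 0.001, 0.002]]
ft_force: [-0.6, -0.1, 0.1]
grip_width: 0.0227
t 35.72 pos [ 0.4206 -0.4093  0.1914] tip z 0.0184 toolz ang -89.99 tilt [ 0.06 -0.09] F [-0.6 -0.1  0.1] w 0.0227 q6 [-55.8  34.2]
time_s: 36.38
position: [0.4203, -0.4091, 0.2966]
tool_rot: [[-0.0, 1.0, -0.0], [0.001, -0.0, -1.0], [-1.0, -0.0, -0.001]]
ft_force: [0.2, -0.8, 0.6]
grip_width: 0.0496
t 36.38 pos [ 0.4203 -0.4091  0.2966] tip z 0.1236 toolz ang -90.0 tilt [-0.02  0.03] F [ 0.2 -0.8  0.6] w 0.0496 q6 [-55.8  34.2]
```

```bash
python3 -m inch '[[-1,[-0.5,0.5,-1],0],[-1,[0,0,-1],0],[-1,[0,0,-1],0],[-1,[0,0,-1],0],[-1,[0,0,-1],0],[-1,[0,0,-1],0],[-1,[0,0,-1],0],[-1,[0,0,-1],0]]'; python3 -m inch '[[-1,[0,0,-1],0],[-1,[0,0,-1],0],[-1,[0,0,-1],0],[-1,[0,0,-1],0],[-1,[0,0,-1],0],[-1,[0,0,-0.2],0.75],[-1,[0,0,0],0.75],[-1,[0,0,0],0.75]]'; python3 -m inch '[[-1,[0.5,0,0],0],[-1,[0.5,0,0],0],[-1,[0.5,0,0],0],[-1,[0.5,0,0],0],[-1,[0,0,0],0],[-1,[0,0,0],0],[-1,[0,0,0],0],[-1,[0,0,0],0]]'
python3 - <<'E'
from h import *
st(); snap('wrist','w15'); plan(.4365,-.012,.004,-101.3)
E
```

```text
time_s: 37.05
position: [0.4351, -0.1678, 0.3105]
tool_rot: [[0.0, 1.0, -0.0], [-0.0, -0.0, -1.0], [-1.0, 0.0, 0.0]]
ft_force: [0.8, -0.2, 0.6]
grip_width: 0.0858
time_s: 37.72
position: [0.4353, -0.0125, 0.3106]
tool_rot: [[0.0, 0.98, -0.197], [-0.0, -0.197, -0.98], [-1.0, 0.0, 0.0]]
ft_force: [0.2, 0.2, 0.4]
grip_width: 0.0852
time_s: 38.38
position: [0.4356, -0.0133, 0.2512]
tool_rot: [[0.002, 0.981, -0.195], [-0.001, -0.195, -0.981], [-1.0, 0.002, 0.0]]
ft_force: [-0.8, -0.3, 0.3]
grip_width: 0.0855
t 38.38 pos [ 0.4356 -0.0133  0.2512] tip z 0.0782 toolz ang -101.25 tilt [ 0.09 -0.03] F [-0.8 -0.3  0.3] w 0.0855 q6 [-17.4  83.9]
shift units x,y,z [ 2.47  0.02 -0.05]  yaw total 0.01 units
```

View pics/w15.png

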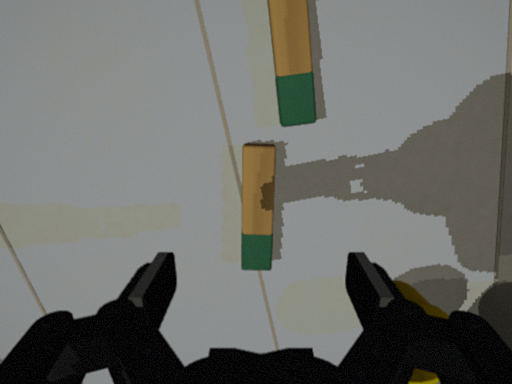

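```bash
python3 -m inch '[[-1,[0.7,0,0],0],[-1,[0.6,0,0],0],[-1,[0.5,0,0],0],[-1,[0.35,0,0],0],[-1,[0.25,0,0],0],[-1,[0,0,0],0],[-1,[0,0,0],0],[0,[0,0,0],0]]'; python3 -m inch '[[0.3,[0,0,0],0],[0.6,[0,0,0],0],[1,[0,0,0],0],[1,[0,0,0],0],[1,[0,0,0],0],[1,[0,0,0],0],[1,[0,0,0],0],[1,[0,0,0],0]]' 30; python3 -m inch '[[1,[-1,0,0],0],[1,[-1,0,0],0],[1,[-1,0,0],-0.75],[1,[-1,0,0],-0.75],[1,[0,-0.25,1],-0.75],[1,[0,-0.25,1],0],[1,[0,0,1],0],[1,[0,0,1],0]]'; python3 -m inch '[[1,[0,0,1],0],[1,[0,0,1],0],[1,[0,0,1],0],[1,[0,0,1],0],[1,[0,0,1],0],[1,[0,0,1],0],[1,[0,0,0.4],0],[1,[0,0,0],0]]'
python3 - <<'E'
from h import *
st(); snap('wrist','w16'); plan(.421,-.325,.018,-90)
E
```

```text
time_s: 39.1
position: [0.4356, -0.0133, 0.1791]
tool_rot: [[0.001, 0.981, -0.195], [-0.0, -0.195, -0.981], [-1.0, 0.001, 0.0]]
ft_force: [-0.0, -0.1, 0.5]
grip_width: 0.0756
time_s: 39.77
position: [0.4355, -0.0133, 0.1787]
tool_rot: [[0.0, 0.981, -0.195], [-0.0, -0.195, -0.981], [-1.0, 0.001, 0.0]]
ft_force: [-0.6, 0.5, 6.0]
grip_width: 0.0228
time_s: 40.43
position: [0.4179, -0.1338, 0.2986]
tool_rot: [[0.0, 1.0, 0.0], [-0.0, 0.0, -1.0], [-1.0, 0.0, 0.0]]
ft_force: [0.5, 0.6, 0.0]
grip_width: 0.0234
time_s: 41.1
position: [0.4182, -0.3268, 0.2979]
tool_rot: [[0.0, 1.0, -0.003], [-0.0, -0.003, -1.0], [-1.0, 0.0, 0.0]]
ft_force: [-0.5, -0.6, -0.6]
grip_width: 0.0232
t 41.1 pos [ 0.4182 -0.3268  0.2979] tip z 0.1249 toolz ang -90.14 tilt [ 0.   -0.02] F [-0.5 -0.6 -0.6] w 0.0232 q6 [-50.8  39.4]
shift units x,y,z [ 3.56  0.09 -0.  ]  yaw total -0.02 units
```

View pics/w16.png

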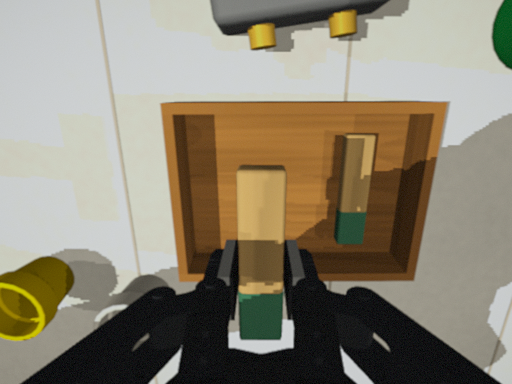

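```bash
python3 -m inch '[[1,[0.3,0.09,0.85],0],[1,[0.6,0,0],0],[1,[0.7,0,0],0],[1,[0.7,0,0],0],[1,[0.6,0,0],0],[1,[0.4,0,0],0],[1,[0.26,0,0],0],[1,[0,0,0],0]]'
python3 - <<'E'
from h import *
st()
E
python3 -m inch '[[0.2,[0,0,0],0],[0.2,[0,0,0],0],[0.2,[0,0,0],0],[0.2,[0,0,0],0],[0.2,[-0.5,0,0],0],[0.2,[-1,0,0],0],[0.2,[-1,0,0],0],[-1,[-1,0,0],0]]'; python3 -m inch '[[-1,[-0.5,1,-1],0],[-1,[0,1,-1],0],[-1,[0,1,-1],0],[-1,[0,1,-1],0],[-1,[0,0,-1],0],[-1,[0,0,-1],0],[-1,[0,0,-1],0],[-1,[0,0,-1],0]]'; python3 -m inch '[[-1,[0,0,-1],0],[-1,[0,0,-0.8],0.4],[-1,[0,0,0],0.4],[-1,[0,0,0],0],[-1,[0.5,0,0],0],[-1,[0.5,0,0],0],[-1,[0,0,0],0],[-1,[0,0,0],0]]'
python3 - <<'E'
from h import *
st(); snap('wrist','w17'); plan(.5424,-.0556,.004,-93.5)
E
```

```text
time_s: 41.82
position: [0.4212, -0.3488, 0.1904]
tool_rot: [[-0.002, 1.0, 0.001], [0.003, 0.001, -1.0], [-1.0, -0.002, -0.003]]
ft_force: [-0.6, 0.4, -0.2]
grip_width: 0.0229
t 41.82 pos [ 0.4212 -0.3488  0.1904] tip z 0.0174 toolz ang -89.94 tilt [-0.11  0.15] F [-0.6  0.4 -0.2] w 0.0229 q6 [-52.   37.9]
time_s: 42.48
position: [0.421, -0.35, 0.2982]
tool_rot: [[-0.0, 1.0, -0.0], [-0.0, -0.0, -1.0], [-1.0, -0.0, 0.0]]
ft_force: [0.3, -0.1, -0.5]
grip_width: 0.0449
time_s: 43.15
position: [0.5371, -0.1125, 0.3108]
tool_rot: [[0.0, 1.0, 0.0], [-0.0, 0.0, -1.0], [-1.0, 0.0, 0.0]]
ft_force: [0.1, -0.7, 0.9]
grip_width: 0.0855
time_s: 43.82
position: [0.5374, -0.0607, 0.2804]
tool_rot: [[-0.001, 0.998, -0.07], [0.0, -0.07, -0.998], [-1.0, -0.001, -0.0]]
ft_force: [0.1, -0.0, 0.1]
grip_width: 0.0854
t 43.82 pos [ 0.5374 -0.0607  0.2804] tip z 0.1074 toolz ang -94.01 tilt [-0.05  0.01] F [ 0.1 -0.   0.1] w 0.0854 q6 [-19.  75.]
shift units x,y,z [ 3.47  0.15 -0.18]  yaw total -0.10 units
```

View pics/w17.png

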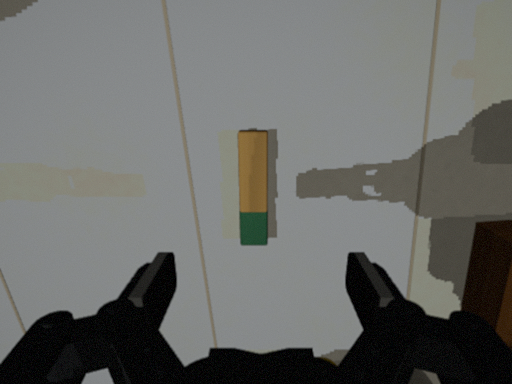

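Run:
```python
from h import *
W=optics.camera_params('wrist')
p=[unproj(W,*c,.014)[:2] for c in [(253,131),(254,244)]]; d=p[0]-p[1]; m=(p[0]+p[1])/2;print('marker',m,np.linalg.norm(d),np.degrees(np.arctan2(d[1],d[0])))
plan(m[0],m[1],.004,-93.8)
```

```text
marker [ 0.5443182 -0.0553773] 0.09848287699614743 -3.948336707458557
shift units x,y,z [ 3.47  0.21 -0.19]  yaw total -0.04 units
```

```bash
python3 -m inch '[[-1,[0.7,0.2,-0.18],0],[-1,[0.8,0,0],0],[-1,[0.7,0,0],0],[-1,[0.6,0,0],0],[-1,[0.4,0,0],0],[-1,[0.2,0,0],0],[-1,[0,0,0],0],[0,[0,0,0],0]]'; python3 -m inch '[[0.3,[0,0,0],0],[0.6,[0,0,0],0],[1,[0,0,0],0],[1,[0,0,0],0],[1,[0,0,0],0],[1,[0,0,0],0],[1,[0,0,0],0],[1,[0,0,0],0]]' 30; python3 -m inch '[[1,[-1,0,0],0],[1,[-1,0,0],0],[1,[-1,0,0],-0.4],[1,[-1,0,0],-0.4],[1,[0,-0.8,1],0],[1,[0,-0.8,1],0],[1,[0,-0.8,1],0],[1,[0,-0.8,1],0]]'; python3 -m inch '[[1,[0,-0.9,1],0],[1,[0,0,1],0],[1,[0,0,1],0],[1,[0,0,1],0],[1,[0,0,0],0],[1,[0,0,0],0],[1,[0,0,0],0],[1,[0,0,0],0]]'
python3 - <<'E'
from h import *
st(); snap('wrist','w18'); plan(.421,-.30,.018,-90)
E
```

```text
time_s: 44.53
position: [0.5441, -0.0553, 0.1793]
tool_rot: [[0.001, 0.998, -0.07], [-0.0, -0.07, -0.998], [-1.0, 0.001, 0.0]]
ft_force: [0.4, -0.2, 0.5]
grip_width: 0.0754
time_s: 45.2
position: [0.5438, -0.0551, 0.1791]
tool_rot: [[0.001, 0.998, -0.07], [-0.0, -0.07, -0.998], [-1.0, 0.001, 0.0]]
ft_force: [-0.8, -0.1, 6.1]
grip_width: 0.0228
time_s: 45.87
position: [0.4464, -0.1758, 0.2986]
tool_rot: [[0.0, 1.0, 0.001], [-0.0, 0.001, -1.0], [-1.0, 0.0, 0.0]]
ft_force: [0.4, -1.1, 0.1]
grip_width: 0.0231
time_s: 46.53
position: [0.4207, -0.294, 0.2984]
tool_rot: [[-0.0, 1.0, 0.001], [0.001, 0.001, -1.0], [-1.0, -0.0, -0.001]]
ft_force: [-0.4, 0.0, 0.8]
grip_width: 0.0228
t 46.53 pos [ 0.4207 -0.294   0.2984] tip z 0.1254 toolz ang -89.94 tilt [-0.02  0.04] F [-0.4  0.   0.8] w 0.0228 q6 [-48.2  41.8]
shift units x,y,z [3.58 0.01 0.2 ]  yaw total 0.02 units
```

View pics/w18.png

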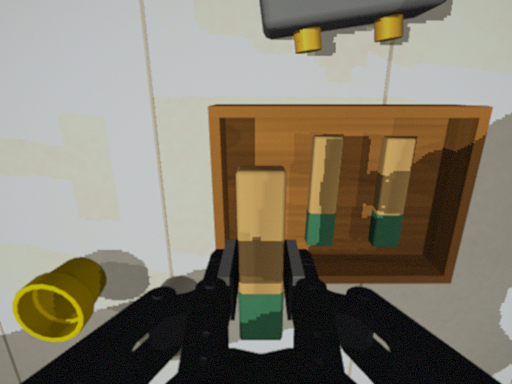

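```bash
python3 -m inch '[[1,[0.3,0,0.25],0],[1,[0.6,0,0],0],[1,[0.7,0,0],0],[1,[0.7,0,0],0],[1,[0.6,0,0],0],[1,[0.35,0,0],0],[1,[0.2,0,0],0],[1,[0,0,0],0]]'; python3 -m inch '[[0.35,[0,0,0],0],[0.35,[0,0,0],0],[0.35,[0,0,0],0],[0.35,[0,0,0],0],[0.35,[-0.5,0,0],0],[0.35,[-1,0,0],0],[0.35,[-1,0,0],0],[-1,[-1,0,0],0]]'; python3 -m inch '[[-1,[-1,1,0.2],0],[-1,[-0.5,1,0.2],0],[-1,[0,1,0.2],0],[-1,[0,1,0.2],0],[-1,[0,0.6,0.2],0],[-1,[0,0,0],0],[-1,[0,0,0],0],[-1,[0,0,0],0]]'
python3 - <<'E'
from h import *
st(); snap('wrist','w19'); snap('scene','sc19');snap('side','d19')
E
```

```text
time_s: 47.25
position: [0.4207, -0.3024, 0.1936]
tool_rot: [[-0.002, 1.0, 0.0], [0.002, 0.0, -1.0], [-1.0, -0.002, -0.002]]
ft_force: [0.4, 0.2, -0.4]
grip_width: 0.0231
time_s: 47.92
position: [0.4206, -0.3024, 0.3016]
tool_rot: [[-0.0, 1.0, 0.0], [-0.0, 0.0, -1.0], [-1.0, -0.0, 0.0]]
ft_force: [0.5, -0.9, 0.5]
grip_width: 0.0386
time_s: 48.58
position: [0.5574, -0.3322, 0.3442]
tool_rot: [[-0.0, 1.0, -0.0], [0.0, -0.0, -1.0], [-1.0, -0.0, -0.0]]
ft_force: [-0.4, 0.9, 0.1]
grip_width: 0.0852
t 48.58 pos [ 0.5574 -0.3322  0.3442] tip z 0.1712 toolz ang -90.0 tilt [-0.03  0.02] F [-0.4  0.9  0.1] w 0.0852 q6 [-41.2  48.8]
```

View pics/w19.png

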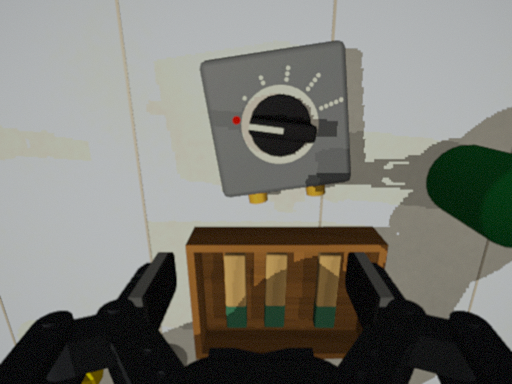

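View pics/sc19.png

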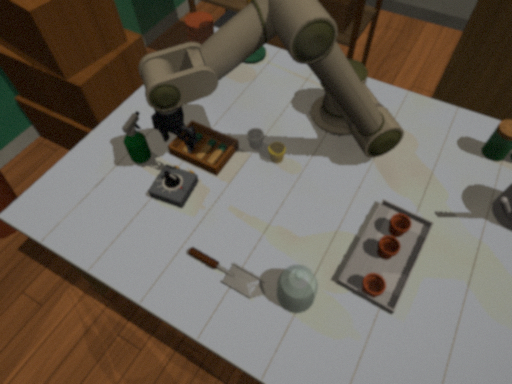

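View pics/d19.png

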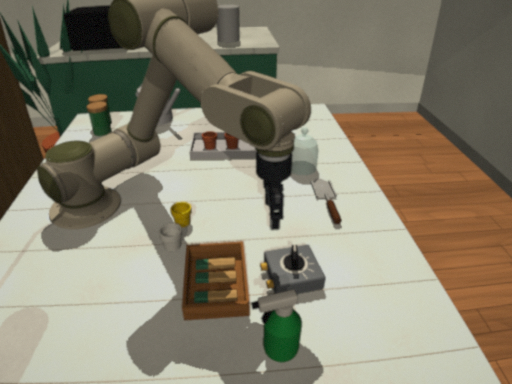

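```bash
python3 -m inch '[[-1,[0,0.95,0.26],0],[-1,[0,0.9,0.25],0],[-1,[0,0,0],-1],[-1,[0,0,0],-1],[-1,[0,0,0],-1],[-1,[0,0,0],-1],[-1,[0,0,0],-1],[-1,[0,0,0],-1]]'; python3 -m inch '[[-1,[0,0,0],-1],[-1,[0,0,0],-1],[-1,[0,0,0],-1],[-1,[0,0,0],-1],[-1,[0,0,0],-1],[-1,[0,0,0],-1],[-1,[0,0,0],-1],[-1,[0,0,0],-1]]'; python3 -m inch '[[-1,[0,0,0],-1],[-1,[0,0,0],-1],[-1,[0,0,0],-0.4],[-1,[0,0,0],0],[-1,[0,0,0],0],[-1,[0,0,0],0],[-1,[0,0,0],0],[-1,[0,0,0],0]]'
python3 - <<'E'
from h import *
st(); snap('wrist','w20'); plan(.6128,-.3475,.058,-8)
s=optics.camera_params('scene'); im=cv2.imread('pics/sc19_raw.png'); cv2.imwrite('pics/z.png',cv2.resize(np.hstack([im[0:110,150:290],im[90:200,372:512]]),None,fx=2.8,fy=2.8))
E
```

```text
time_s: 49.4
position: [0.6129, -0.3478, 0.3445]
tool_rot: [[0.0, 0.864, 0.503], [-0.0, 0.503, -0.864], [-1.0, 0.0, 0.0]]
ft_force: [-0.1, 1.1, -0.4]
grip_width: 0.0855
time_s: 50.07
position: [0.6128, -0.3478, 0.3445]
tool_rot: [[0.0, 0.338, 0.941], [-0.0, 0.941, -0.338], [-1.0, -0.0, 0.0]]
ft_force: [0.1, 0.0, -0.1]
grip_width: 0.0856
time_s: 50.73
position: [0.6133, -0.3477, 0.3442]
tool_rot: [[-0.0, 0.14, 0.99], [-0.0, 0.99, -0.14], [-1.0, -0.0, -0.0]]
ft_force: [0.6, 0.7, -0.6]
grip_width: 0.0859
t 50.73 pos [ 0.6133 -0.3477  0.3442] tip z 0.1712 toolz ang -8.04 tilt [-0. -0.] F [ 0.6  0.7 -0.6] w 0.0859 q6 [-39.1 -31.1]
shift units x,y,z [ 3.77  0.01 -0.02]  yaw total -0.01 units
```

View pics/w20.png

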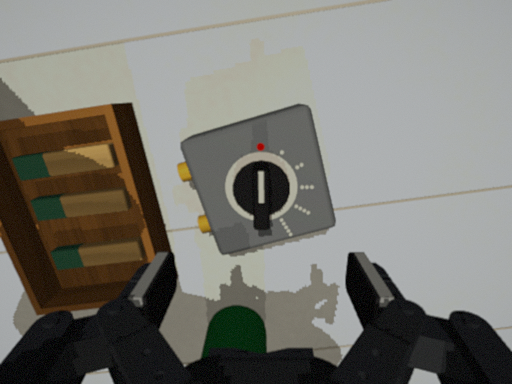

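View pics/z.png

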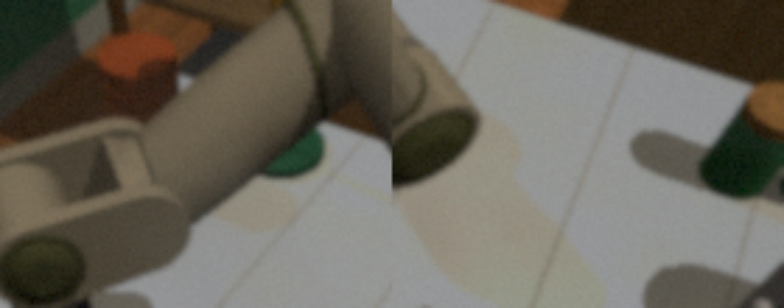

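```bash
python3 -m inch '[[-1,[0.8,0,0],0],[-1,[0.8,0,0],0],[-1,[0.8,0,0],0],[-1,[0.7,0,0],0],[-1,[0.4,0,0],0],[-1,[0.2,0,0],0],[-1,[0,0,0],0],[-1,[0,0,0],0]]'; python3 -m inch '[[0.3,[0,0,0],0],[0.6,[0,0,0],0],[1,[0,0,0],0],[1,[0,0,0],0],[1,[0,0,0],0],[1,[0,0,0],0],[1,[0,0,0],0],[1,[0,0,0],0]]' 50
python3 - <<'E'
from h import *
st()
E
```

```text
time_s: 51.45
position: [0.6136, -0.3479, 0.2342]
tool_rot: [[0.001, 0.139, 0.99], [-0.001, 0.99, -0.139], [-1.0, -0.001, 0.001]]
ft_force: [0.6, 0.8, 0.2]
grip_width: 0.0852
time_s: 52.12
position: [0.6134, -0.3477, 0.2334]
tool_rot: [[0.0, 0.139, 0.99], [-0.0, 0.99, -0.139], [-1.0, -0.0, 0.001]]
ft_force: [0.4, 0.6, 3.1]
grip_width: 0.0129
t 52.12 pos [ 0.6134 -0.3477  0.2334] tip z 0.0604 toolz ang -8.0 tilt [ 0.03 -0.02] F [0.4 0.6 3.1] w 0.0129 q6 [-39.1 -31.1]
```

Turn clockwise 90° (18 units).

```bash
python3 -m inch '[[1,[0,0,0],1],[1,[0,0,0],1],[1,[0,0,0],1],[1,[0,0,0],1],[1,[0,0,0],1],[1,[0,0,0],1],[1,[0,0,0],1],[1,[0,0,0],1]]'; python3 -m inch '[[1,[0,0,0],1],[1,[0,0,0],1],[1,[0,0,0],1],[1,[0,0,0],1],[1,[0,0,0],1],[1,[0,0,0],1],[1,[0,0,0],1],[1,[0,0,0],1]]';  python3 -m inch '[[1,[0,0,0],0.7],[1,[0,0,0],0.7],[1,[0,0,0],0.6],[1,[0,0,0],0],[1,[0,0,0],0],[1,[0,0,0],0],[1,[0,0,0],0],[1,[0,0,0],0]]'
python3 - <<'E'
from h import *
s=st(); print(s['wrist_torque'])
E
```

```text
time_s: 52.78
position: [0.6138, -0.3478, 0.2334]
tool_rot: [[0.002, 0.746, 0.666], [-0.001, 0.666, -0.746], [-1.0, 0.001, 0.002]]
ft_force: [2.9, -1.4, 0.1]
grip_width: 0.013
time_s: 53.45
position: [0.6139, -0.3482, 0.2335]
tool_rot: [[0.003, 1.0, 0.03], [-0.002, 0.03, -1.0], [-1.0, 0.003, 0.002]]
ft_force: [4.0, -3.5, -1.1]
grip_width: 0.0131
time_s: 54.12
position: [0.6138, -0.3484, 0.2335]
tool_rot: [[0.003, 0.99, -0.139], [-0.003, -0.139, -0.99], [-1.0, 0.003, 0.002]]
ft_force: [3.7, -4.2, -1.3]
grip_width: 0.0128
t 54.12 pos [ 0.6138 -0.3484  0.2335] tip z 0.0605 toolz ang -98.02 tilt [ 0.18 -0.16] F [ 3.7 -4.2 -1.3] w 0.0128 q6 [-39.2  58.9]
[-0.67186359 -0.75743492  0.04836035]
```

```bash
python3 -m inch '[[0,[0,0,0],0],[-1,[0,0,0],0],[-1,[0,0,0],0],[-1,[0,0,0],0],[-1,[-1,0,0],0],[-1,[-1,0,0],0],[-1,[-1,0,0],0],[-1,[-1,0,0],0]]'; python3 -m inch '[[-1,[-1,0,0],0],[-1,[-1,-1,0],0],[-1,[-0.5,-1,0],0],[-1,[0,-0.6,0],0],[-1,[0,0,0],0],[-1,[0,0,0],0],[-1,[0,0,0],0],[-1,[0,0,0],0]]'
python3 - <<'E'
from h import *
st(); snap('wrist','w21'); snap('scene','sc21',(140,110,440,320),2.6)
E
```

```text
time_s: 54.78
position: [0.6132, -0.3475, 0.3546]
tool_rot: [[-0.0, 0.99, -0.139], [0.0, -0.139, -0.99], [-1.0, -0.0, -0.0]]
ft_force: [-0.4, -0.0, 0.4]
grip_width: 0.0854
time_s: 55.45
position: [0.5374, -0.337, 0.4268]
tool_rot: [[-0.001, 0.99, -0.139], [0.001, -0.139, -0.99], [-1.0, -0.001, -0.001]]
ft_force: [-0.2, -0.2, -0.0]
grip_width: 0.0855
t 55.45 pos [ 0.5374 -0.337   0.4268] tip z 0.2538 toolz ang -97.97 tilt [-0.04  0.05] F [-0.2 -0.2 -0. ] w 0.0855 q6 [-42.8  55.2]
```

View pics/w21.png

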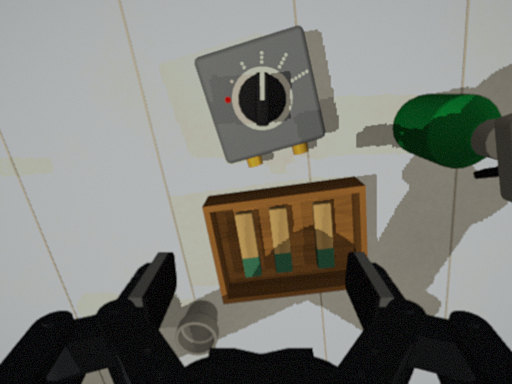

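View pics/sc21.png

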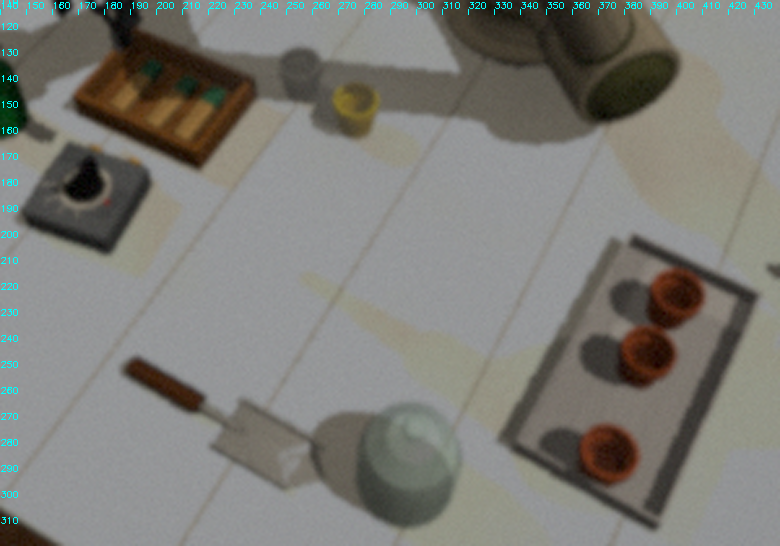

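```bash
python3 -m inch '[[-1,[0,0,-1],-0.8],[-1,[0,0,-1],-0.8],[-1,[0,0,-1],0],[-1,[0,0,-1],0],[-1,[0,0,-1],0],[-1,[0,0,-1],0],[-1,[0,0,-1],0],[-1,[0,0,-1],0]]';  python3 -m inch '[[-1,[0,0,-1],0],[-1,[0,0,-1],0],[-1,[0,0,-1],0],[-1,[0,0,-1],0],[-1,[0,0,-1],0],[-1,[0,0,-1],0],[-1,[0,0,-1],0],[-1,[0,0,-1],0]]'; python3 -m inch '[[-1,[0,0,-1],0],[-1,[0,0,-1],0],[-1,[0,0,-1],0],[-1,[0,0,-1],0],[-1,[0,0,-1],0],[-1,[0,0,-1],0],[-1,[0,0,0],0],[-1,[0,0,0],0]]'
python3 - <<'E'
from h import *
st(); snap('wrist','w22'); snap('side','d22',(180,110,300,190),6)
E
```

```text
time_s: 56.22
position: [0.5432, -0.0958, 0.4273]
tool_rot: [[-0.0, 1.0, 0.0], [0.0, 0.0, -1.0], [-1.0, -0.0, -0.0]]
ft_force: [0.7, 0.7, 0.5]
grip_width: 0.0853
time_s: 56.88
position: [0.5431, 0.1445, 0.4273]
tool_rot: [[-0.0, 1.0, 0.0], [-0.0, 0.0, -1.0], [-1.0, -0.0, 0.0]]
ft_force: [0.8, -0.4, 0.4]
grip_width: 0.0854
time_s: 57.55
position: [0.5429, 0.3243, 0.4267]
tool_rot: [[-0.001, 1.0, 0.003], [-0.0, 0.003, -1.0], [-1.0, -0.001, 0.0]]
ft_force: [0.1, 0.6, 0.6]
grip_width: 0.0851
t 57.55 pos [0.5429 0.3243 0.4267] tip z 0.2537 toolz ang -89.84 tilt [-0.06 -0.03] F [0.1 0.6 0.6] w 0.0851 q6 [ 20.1 110. ]
```

View pics/w22.png

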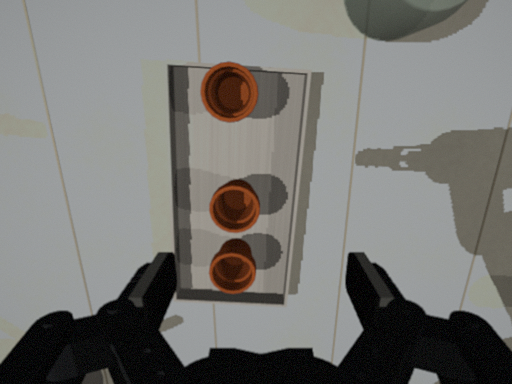

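View pics/d22.png

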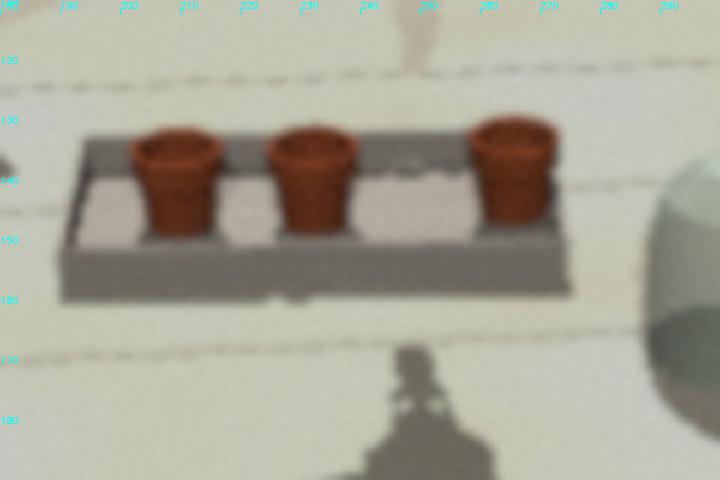

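Run:
```python
from h import *
W=optics.camera_params('wrist');D=optics.camera_params('side')
for n,c in [('1',(229.5,92)),('2',(235.5,208)),('3',(232.5,271.5))]: print(n,unproj(W,*c,.062)[:2])
print('rim +x edge',[unproj(W,*c,.03)[:2] for c in [(170,66),(307,73)]], [unproj(W,*c,.03)[:2] for c in [(177,297),(285,303)]])
# side rim ellipse centre & predicted foot
for x in (.612,.618,.624,.630):
  print(x,[np.round(proj(D,[x,.357,z]),1) for z in (.062,.004)])
for P,(x,y) in (('2',(.495,.355)),('3',(.405,.361))): print(P,[np.round(proj(D,[x,y,z]),1) for z in (.062,.004)])
```

```text
1 [0.62795053 0.35502579]
2 [0.49597439 0.35216815]
3 [0.40759645 0.35844548]
rim +x edge [array([0.65613626, 0.42471899]), array([0.6487396 , 0.26898675])] [array([0.34320719, 0.44483044]), array([0.33251029, 0.28574398])]
0.612 [array([262.1, 132.1]), array([261.9, 145.1])]
0.618 [array([263.6, 132. ]), array([263.4, 145. ])]
0.624 [array([265.1, 132. ]), array([264.8, 145. ])]
0.63 [array([266.6, 131.9]), array([266.3, 144.9])]
2 [array([232.6, 133.6]), array([233.1, 146.6])]
3 [array([209.8, 133.9]), array([210.7, 146.9])]
```

Run:
```python
from h import *
st(); print(env.close_job())
```

```text
t 57.65 pos [0.5432 0.3225 0.4272] tip z 0.2542 toolz ang -90.01 tilt [-0.03 -0.03] F [ 1.   0.5 -0.5] w 0.0858 q6 [ 20. 110.]
the job is handed in; nothing more can be done
None
```

The job is done and handed in at 57.7 s. The hand-in gives no verdict, so what follows is from my own last pictures.

- **Dial:** it stood at 3 clicks. I first turned it back to off (pointer at the red dot). Once everything was sorted I turned it 3 clicks clockwise and let go. The pointer then pointed at the row of three dots.
- **Pots:** all three terracotta pots stand upright on the tray floor. One was knocked about 4 cm along the tray after I placed it. It now stands close to the +x end wall, about 2.5 mm clear by my estimate, which is about the camera accuracy. I left it there.
- **Markers:** all three lie flat in the wooden box.
- **Left alone:** I did not touch the cloche, mister, trowel, or the yellow and white pots.
- **Checks:** the tray position from the fixed cameras and the wrist camera agreed to about 2 mm. No check failed. The gripper was open and well clear of everything at hand-in.

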